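# Press the caliper and spanner home in their tool tray and lock them in

## Robot

A 6-joint arm with a two-finger parallel gripper is mounted at the origin on a cart in front of the work surface, level with it; the furniture and walls round the work are solid. World frame = base frame: x ahead of the robot, y to its left, z up, the work surface at z = 0. Lengths are in m, angles in rad, forces in N, time in s.
With the tool pointing down it reaches from about 0.35 to 0.975 m from the base axis. Payload 4.9 kg.
Tool frame: the origin (TCP) lies between the finger pads; the fingertips stand 17 mm ahead of it and the grasp point (between the pads) lies 2 mm behind it; z points along the fingers, y is the direction in which the jaws open and shut (so a half turn about z gives the same grasp; the last joint's range is limited). The gripper opens to 85 mm and grips with 20 to 120 N. Pads are 22 mm wide; open, the fingers measure 114 mm over their backs; the gripper's body (76 mm by 85 mm) begins 54 mm behind the grasp point. The pads swing forward as they close: fully open they stand 13 mm farther back than shut.
Start: joints at [-1.42, 0.053, 1.613, -0, 1.476, -0.119], TCP at [0.167, -0.602, 0.248] pointing down, gripper open.
Joint ranges: [-3.01, 3.01], [-1.01, 2.22], [0.06, 2.58], [-1.02, 4.17], [0.09, 2.62], [-3.14, 3.14]. Speed limits (rad/s): [2.57, 2.57, 3.14, 3.14, 3.14, 3.14].

## Interface

Orientations are given as a unit quaternion [w, x, y, z].
In Python, from plant import state, grab_frame, camera_model, job_done, find_in, silhouettes, landmark_of gives the robot as it stands.
- The arm moves only by the shell command python3 -m crank 'ROWS'. ROWS is JSON, a list of rows, each an object with "angular": the turn, a rotation vector about the tool's x, y, z each as a share of 5 degrees, from -1 to 1, a list of three; "delta_pos": the shift along the tool's x, y, z each as a share of 3 cm, from -1 to 1, a list of three; "gripper": the opening, from 0 (shut) to 1 (fully open). In form: [{"angular": [ax, ay, az], "delta_pos": [tx, ty, tz], "gripper": gripper}, ...]. A call has 1 to 12 rows; each row shifts and turns the commanded pose from where the row before left it, along the tool's axes as they then stand; what a row does not reach is not made up. A row lasts 1/8 s, in which the tool goes at most 62.5 mm and 10.7 degrees, less where a joint would pass 70% of its speed; a pose out of reach is approached as far as the arm can. A call with a number of a shift or a turn outside -1 to 1 is refused whole. A call with a gripper value outside its range is refused whole. The fingers move at their own pace and stop on an object; the grip force is fixed at half the most. Time passes only in rows, so rows that do not move let the fingers close. It gives the time, the measured TCP pose, the force and the opening at its end, in the units of the state.
- state(): the state, without advancing time (a new reading comes with each control period).
- grab_frame(name): name is "scene" or "top"; returns the picture (420x560x3 uint8, red, green, blue); there is no depth.
- camera_model(name): a dict with "camera_matrix" (3x3 intrinsics, pixels), "dist_coeffs" ([k1, k2, p1, p2, k3] as OpenCV has them; the pictures are not rectified), "rvec" (rotation vector, rad) and "tvec" (3), from world to camera coordinates, as OpenCV has them. Camera axes: x right, y down, z forward; pixel columns grow to the right and rows downward; lengths in m; the calibration is good to about 2 mm. A picture is of the moment at which its call begins. camera_model takes no time and is no camera call.
- job_done(): hands the job in, once; it reports no verdict.
Trained networks look in the newest picture that a camera, given by its name, has taken for a name from the list of things; names that differ only in an ending like _2 or _b are one class to them, and where a whole thing is asked for, a point or a joint stands for the part that bears it (a point fixed in the world has none). Each returns a list of dicts, best first, with "conf" (0 to 1); they miss things now and then, are a little off and sometimes report something else, mostly with a low value. They report only what shows in the picture. A call takes as long as a camera call.
- find_in(camera, target): "bbox" ([left, top, right, bottom] in pixels, round what is visible of it).
- silhouettes(camera, target): "mask" (420x560 bool, what is visible of it) and "bbox" ([left, top, right, bottom] in pixels, round what is visible of it).
- landmark_of(camera, target): "pixel" ([column, row] in pixels: a listed point, or the origin of a listed thing).
The state is a dict: "time": time; "joint_pos": joint angles; "joint_vel": joint speeds; "joint_efforts": joint torques, N m; "tool_pos": TCP position; "tool_rot": TCP orientation; "contact_force": force on the tool from outside, world axes, zero at the start; "ft_torque": the same for the moment, N m; "gripper_width": opening from 0.0 (shut) to 1.0 (fully open).
Only numpy, scipy, OpenCV 4.12 (cv2) and the standard library are available. Lean on these libraries where they do the work, as an engineer would, in place of code of your own. Each camera call takes 0.05 s, during which the arm holds its last target.

## Task

Put the caliper and the spanner away in the tool tray: lay each in its own cutout and press it down past the rubber grips until it is fully home along its whole length. Then swing the tray's turn-button a full quarter turn, so that it lies across both tools and locks them in. Leave the tin, the jar and the punch where they stand.

Things in the scene. Friction and masses are not known exactly. Their poses are not given: they have to be found in the camera images.
- tray: Heavy grey tool tray, does not shift, 198 (its x; 206 with lips) x 164 (its y) x 34 mm high; origin at the centre of its underside, on the bench; z up. The rigid dark insert's surface is 32 mm above the bench. Two cutouts with blue-green floors run along x: the caliper's on the -y side, the spanner's on the +y side, each 2 mm wider than its tool all round.
- finger_channel (a point): Middle of a channel across both cutouts, at the insert's surface, tray's axes: 38 mm wide in x, 14 mm deep, reaching 72 mm to either side in y. Fingers that hold a tool at its grip point fit in it while the tool is laid in and pressed down.
- caliper_home (a point): Where caliper_mid is when the caliper is home, tray's axes: caliper x along tray x (beam to +x, long jaws to -y). Cutout 7 mm deep. Black sprung rubber grips, 29 mm (-x) and 87 mm (+x) from here, narrow it by 1.5 mm a side: only laid in, the caliper stays 3 to 6 mm proud; it takes 5 to 15 N straight down over each pair of grips. Home, its beam is 1 mm proud of the insert.
- spanner_home (a point): Where spanner_grip is when the spanner is home, tray's axes: spanner y along tray +x (open head to -x). Cutout 8 mm deep. Black sprung rubber grips, 45 mm (-x) and 81 mm (+x) from here, narrow it by 1.5 mm a side: only laid in, the spanner stays 3 to 6 mm proud; it takes 5 to 15 N straight down over each pair of grips. Home, it is 1 mm proud of the insert.
- caliper_mid (a point): Centre of the caliper's dark display housing, 76 (x) x 26 (y) x 16 mm thick: grip it here, across y. Steel slide caliper, face up, jaws shut, 170 mm, 0.19 kg; x along the beam away from the jaws, z up. From here the beam (16 wide, 8 thick) ends at x +108 mm, the jaws (24 long, 8 thick) at x -62, reaching y -40 (long) and +20 (short). Its underside is 8 mm lower.
- spanner_grip (a point): Point on the spanner's shank, half-way up, near its centre of mass: grip it here, across x. Bright open-ended spanner, flat, 159 x 31 x 9 mm, 0.09 kg; shank 13 mm wide; y points along the shank away from the open head, z up. The head (31 wide) lies from y -59 to -14 mm, the shank's end at y +99. Its underside is 4.5 mm lower.
- keeper (a joint): Turn-button: double-ended aluminium bar 82 x 14 x 5 mm on the tray, pivoted between the cutouts, with an upright black post near each end. 0 = open, along the tray's x; turns clockwise seen from above to the stop at 1.57 rad = locked, across both tools. Stays where left; about 2 N at a post moves it. Its underside is 3.5 mm above the insert: a tool that is not home blocks it.
- keeper_pivot (a point): Vertical axis of the turn-button, 47.5 mm above the bench (fixed to the tray). Both posts stand 34 mm from this axis.
- keeper_far_post (a point): Post of the turn-button on the tray's +x side when open: 10 mm thick, free from 41 to 57 mm above the bench; this point is on its axis at 47.5 mm. It swings towards the tray's -y and ends over the caliper's beam.
- keeper_near_post (a point): The other post (tray's -x side when open), same size and heights; it swings towards the tray's +y and ends over the spanner's shank.
- ring_tin: Bystander: round flat metal tin, 66 mm across, 21 mm high; origin at the centre of its underside.
- oil_jar: Bystander: white jar with a blue cap, 66 mm across, 91 mm high; origin at the centre of its underside.
- punch: Bystander: steel punch standing on its flange, 27 mm across, 52 mm high; origin at the centre of its underside.
- caliper: The caliper (see caliper_mid), same axes; origin on its underside, 23 mm from caliper_mid towards the beam's free end.
- spanner: The spanner (see spanner_grip), same axes; origin on its underside, 20 mm from spanner_grip towards the shank's end.

How it is judged:
On the way, in this order (a step that is already met when the one before it is completed fails the run):
1. caliper and spanner both pressed home in their cutouts (x of caliper_mid in the frame of caliper_home between -0.005 and 0.005 m and y of caliper_mid in the frame of caliper_home between -0.004 and 0.004 m and z of caliper_mid in the frame of caliper_home between -0.003 and 0.0022 m and angle between each of caliper_mid, spanner_grip's own z axis and vertical below 0.035 rad and x of spanner_grip in the frame of spanner_home between -0.005 and 0.005 m and y of spanner_grip in the frame of spanner_home between -0.004 and 0.004 m and z of spanner_grip in the frame of spanner_home between -0.003 and 0.0022 m), for 0.2 s.
2. turn-button swung across both tools (value of joint keeper above 1.4 rad), for 0.2 s.
At the end, for the whole second after the job is handed in: Caliper and spanner lie at rest fully home in their own cutouts (within 2.2 mm of full depth, within 5 mm along and 4 mm across, level within 2 degrees) and the turn-button lies across both, within 10 degrees of its locked stop (over 1.4 rad) (all of step 1 and value of joint keeper above 1.4 rad and linear speed of each of caliper, spanner below 0.02 m/s); the robot touches nothing.
It fails at once if the tin is moved more than 30 mm (distance of ring_tin from where it was at the start of the episode above 0.03 m).
It fails at once if the jar is moved more than 30 mm (distance of oil_jar from where it was at the start of the episode above 0.03 m).
It fails at once if the punch is moved more than 30 mm (distance of punch from where it was at the start of the episode above 0.03 m).
It also fails if it takes over 69 s, if anything falls off the work surface, if the arm or the gripper's body presses on something with over 40 N, if the wrist force passes 120 N, or if a joint passes its speed limit or range.

## Working session

There is one attempt and no reset: what is moved stays moved. The work goes in short steps, Python scripts to look and compute and a shell command to move; the robot and the scene stay as the last step left them, time stands still between calls to the robot, and variables do not carry over. Pictures are saved under pics/ and viewed, and the job is handed in when it is done.

```bash
ls; mkdir -p pics
python3 - <<'E'
from plant import *
import cv2
print(state())
for c in("scene","top"):
    f=grab_frame(c); cv2.imwrite(f"pics/{c}0.png",f[:,:,::-1]); print(camera_model(c))
    for t in ["caliper_mid","spanner_grip","keeper_pivot","keeper_far_post","keeper_near_post","caliper_home","spanner_home","finger_channel","caliper","spanner","tray","ring_tin","oil_jar","punch"]:
        print(c,t,[(round(d['conf'],2),[round(float(v),1) for v in d['pixel']]) for d in landmark_of(c,t)[:3]])
E
```

```text
pics
{'time': 0.0, 'joint_pos': array([-1.42000008e+00,  5.33779326e-02,  1.61426277e+00, -3.01184594e-05,
        1.47599906e+00, -1.19018862e-01]), 'joint_vel': array([-0.00048826,  0.00021812, -0.00113679,  0.00072878, -0.00089063,
       -0.00173677]), 'joint_efforts': array([-6.23722626e-04, -3.93680048e+01, -3.70178533e+01, -1.48786735e-04,
        7.01684869e-03,  8.21252058e-06]), 'tool_pos': array([ 0.16649005, -0.60181936,  0.24706857]), 'tool_rot': array([-1.02318824e-03,  9.90913056e-01,  1.34500065e-01, -3.12505348e-05]), 'contact_force': array([-0.09516959, -0.29871852,  0.16452561]), 'ft_torque': array([-0.00511879,  0.01060058, -0.02447348]), 'gripper_width': 0.9945965531099894}
{'camera_matrix': array([[410.86205594,   0.        , 285.22779174],
       [  0.        , 410.86205594, 207.36066922],
       [  0.        ,   0.        ,   1.        ]]), 'dist_coeffs': array([-0.0081914,  0.       ,  0.       ,  0.       ,  0.       ]), 'rvec': array([ 2.10941446, -0.59638165,  0.32278204]), 'tvec': array([-0.70280624,  0.04199462,  0.90069696])}
scene caliper_mid [(0.59, [
[... 892 characters left out ...]
792591]), 'tvec': array([-0.30668188,  0.61911498,  0.93107763])}
top caliper_mid [(0.82, [212.7, 289.8])]
top spanner_grip [(0.92, [198.0, 247.1])]
top keeper_pivot [(0.84, [280.5, 231.1])]
top keeper_far_post [(0.58, [280.1, 210.1])]
top keeper_near_post [(0.82, [281.9, 241.7]), (0.55, [282.9, 230.3])]
top caliper_home [(0.63, [298.3, 260.7])]
top spanner_home []
top finger_channel [(0.73, [290.4, 258.4])]
top caliper [(0.83, [201.1, 295.0])]
top spanner [(0.59, [189.0, 244.2])]
top tray [(0.98, [288.0, 253.9]), (0.54, [270.1, 258.7]), (0.34, [212.7, 293.5])]
top ring_tin [(0.8, [209.2, 159.4])]
top oil_jar [(0.32, [290.6, 253.8])]
top punch [(0.46, [364.4, 242.0]), (0.37, [201.1, 291.7])]
```

View pics/scene0.png

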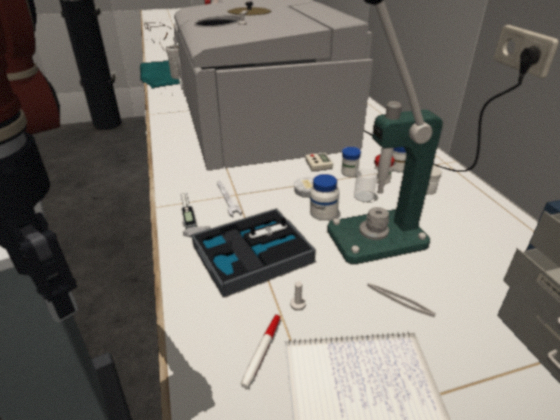

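View pics/top0.png

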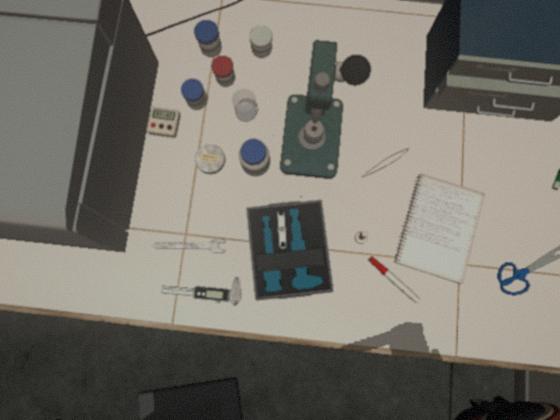

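Run:
```python
import cv2
a=cv2.imread("pics/top0.png")[130:340,130:400]; cv2.imwrite("pics/top0z.png",cv2.resize(a,None,fx=2.85,fy=2.85,interpolation=cv2.INTER_CUBIC))
a=cv2.imread("pics/scene0.png")[150:350,140:380]; cv2.imwrite("pics/scene0z.png",cv2.resize(a,None,fx=3,fy=3,interpolation=cv2.INTER_CUBIC))
```

```text
(no output)
```

View pics/top0z.png

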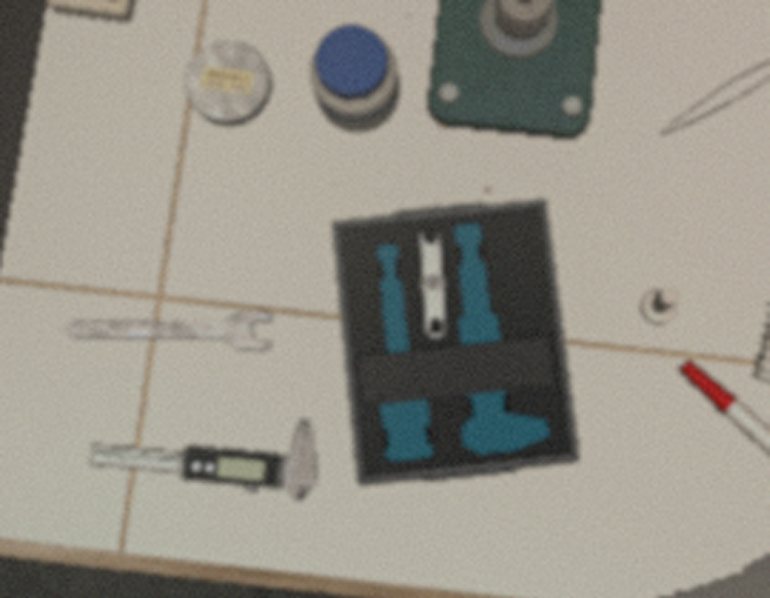

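View pics/scene0z.png

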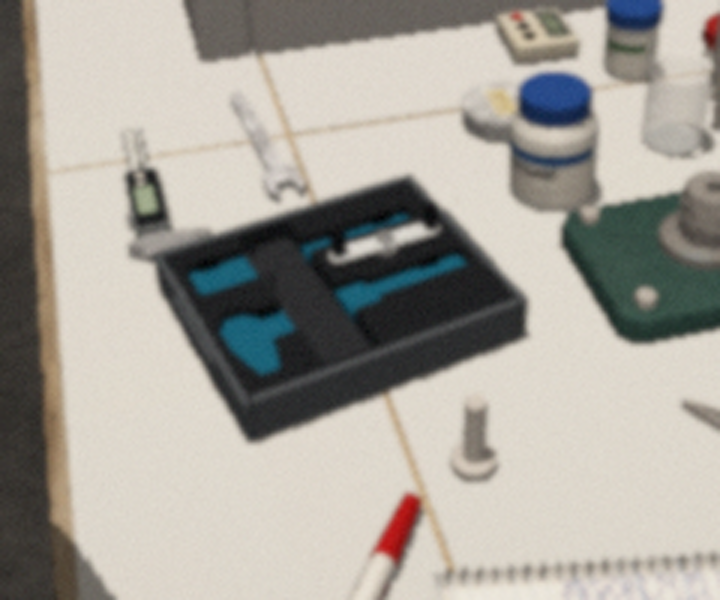

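The top view shows the tray in the middle, with the tools to its left: the spanner at about (190,245) and the caliper at about (205,292). The keeper is open at (281,230). Next I'll fit poses from the silhouettes.

```bash
cat > h.py <<'E'
import numpy as np, cv2
from plant import *
from scipy.optimize import minimize, least_squares
CM={c:camera_model(c) for c in("scene","top")}
def proj(c,P):
    m=CM[c]; return cv2.projectPoints(np.asarray(P,float).reshape(-1,1,3),m['rvec'],m['tvec'],m['camera_matrix'],m['dist_coeffs'])[0].reshape(-1,2)
def onplane(c,px,z):
    m=CM[c]; R=cv2.Rodrigues(m['rvec'])[0]; C=-R.T@m['tvec']
    u=cv2.undistortPoints(np.array(px,float).reshape(-1,1,2),m['camera_matrix'],m['dist_coeffs']).reshape(-1,2)
    d=np.c_[u,np.ones(len(u))]@R
    return C+d*((z-C[2])/d[:,2])[:,None]
def tri(pa,pb):
    A=[]
    for c,p in(("scene",pa),("top",pb)):
        m=CM[c];P=np.c_[cv2.Rodrigues(m['rvec'])[0],m['tvec']]
        u=cv2.undistortPoints(np.array(p,float).reshape(-1,1,2),m['camera_matrix'],m['dist_coeffs']).reshape(2)
        A+=[u[0]*P[2]-P[0],u[1]*P[2]-P[1]]
    v=np.linalg.svd(np.array(A))[2][3]; return v[:3]/v[3]
def T2(p,P):
    x,y,a=p; P=np.asarray(P,float); c,s=np.cos(a),np.sin(a)
    return np.c_[x+c*P[:,0]-s*P[:,1], y+s*P[:,0]+c*P[:,1], P[:,2]]
# convex/prism parts: list of (poly xy, z0,z1)
def box(x0,x1,y0,y1,z0,z1): return [np.array([[x,y,z] for x in(x0,x1) for y in(y0,y1) for z in(z0,z1)],float)]
TRAY=box(-.103,.103,-.082,.082,0,.034)
CAL=box(-.038,.038,-.013,.013,0,.016)+box(.03,.108,-.008,.008,0,.008)+box(-.062,-.038,-.04,.02,0,.008)
SP=box(-.0065,.0065,-.03,.099,0,.009)+box(-.0155,.0155,-.059,-.014,0,.009)
def render(c,parts,p,S=4):
    im=np.zeros((420*S,560*S),np.uint8)
    for P in parts:
        h=cv2.convexHull(((proj(c,T2(p,P))+.5)*S-.5).astype(np.float32)); cv2.fillConvexPoly(im,np.round(h).astype(np.int32),255)
    return cv2.resize(im,(560,420),interpolation=cv2.INTER_AREA)/255.
E
python3 - <<'E'
from h import *
print("cams",[(-cv2.Rodrigues(CM[c]['rvec'])[0].T@CM[c]['tvec']).round(3) for c in CM])
for c in CM:
    grab_frame(c)
    for t in("tray","caliper","spanner"):
        for i,d in enumerate(silhouettes(c,t)[:2]):
            print(c,t,d['conf'],np.round(d['bbox']),d['mask'].sum()); np.save(f"m_{c}_{t}_{i}.npy",d['mask'])
for n,z,a,b in [("calmid",.008,(188.8,216.2),(212.7,289.8)),("spgrip",.0045,(229.5,198),(198,247.1)),("pivot",.0475,(268.9,225.4),(280.5,231.1)),("far",.0475,(282.3,221.4),(280.1,210.1)),("near",.0475,(249.6,231.2),(281.9,241.7)),("calhome",.033,(244.9,251.6),(298.3,260.7)),("fingch",.032,(241.5,243),(290.4,258.4)),("tray",0,(251.3,250.2),(288,253.9)),("tin",0,(305.1,190.1),(209.2,159.4)),("punch",0,(298.1,306.9),(364.4,242))]:
    print(n,onplane("scene",a,z)[0].round(4),onplane("top",b,z)[0].round(4),tri(a,b).round(4))
E
```

```text
cams [array([ 0.216, -0.978,  0.55 ]), array([ 0.36 , -0.367,  1.039])]
scene tray 0.85 [190. 209. 315. 297.] 6724
scene caliper 0.63 [181. 195. 211. 235.] 527
scene spanner 0.49 [218. 180. 241. 218.] 231
top tray 0.63 [248. 202. 334. 299.] 7320
top caliper 0.7 [163. 276. 241. 306.] 935
top caliper 0.23 [280. 211. 286. 250.] 246
top spanner 0.68 [153. 239. 227. 251.] 521
calmid [ 0.4298 -0.2284  0.008 ] [ 0.4352 -0.2355  0.008 ] [ 0.4315 -0.2353  0.0125]
spgrip [ 0.5424 -0.203   0.0045] [ 0.5316 -0.2146  0.0045] [ 0.533  -0.2171  0.0148]
pivot [ 0.5413 -0.3973  0.0475] [ 0.5321 -0.3962  0.0475] [ 0.5361 -0.3978  0.0486]
far [ 0.5716 -0.3998  0.0475] [ 0.5768 -0.4022  0.0475] [ 0.574  -0.4011  0.0483]
near [ 0.4989 -0.394   0.0475] [ 0.5094 -0.3957  0.0475] [ 0.5046 -0.394   0.0468]
calhome [ 0.4698 -0.4289  0.033 ] [ 0.4665 -0.4241  0.033 ] [ 0.4691 -0.425   0.0298]
fingch [ 0.4764 -0.4013  0.032 ] [ 0.4739 -0.4085  0.032 ] [ 0.4732 -0.4082  0.0382]
tray [ 0.4992 -0.3968  0.    ] [ 0.4881 -0.4061  0.    ] [ 0.4902 -0.407   0.0104]
tin [ 0.7233 -0.262   0.    ] [ 0.7282 -0.2623  0.    ] [ 7.263e-01 -2.614e-01 -6.000e-04]
punch [ 0.4978 -0.5737  0.    ] [ 0.4888 -0.5755  0.    ] [ 0.4917 -0.5762  0.0047]
```

```bash
cat >> h.py <<'E'
def fit(parts,masks,p0):
    L=np.array([.01,.01,.05])
    def cost(q):
        p=p0+q*L; s=0
        for c,m in masks:
            r=render(c,parts,p); s+=np.abs(r-m).sum()/m.sum()
        return s
    best=None
    for st in range(3):
        q0=np.zeros(3) if best is None else best.x
        r=minimize(cost,q0,method='Nelder-Mead',options=dict(initial_simplex=np.vstack([q0]+[q0+d for d in np.eye(3)*(1 if st<2 else .3)]),xatol=.005,fatol=1e-4))
        best=r
    return p0+best.x*L,best.fun
E
python3 - <<'E'
from h import *
for t,parts,p0 in(("tray",TRAY,[.488,-.405,-.07]),("caliper",CAL,[.432,-.233,1.6]),("spanner",SP,[.534,-.213,0.])):
    ms=[(c,np.load(f"m_{c}_{t}_0.npy").astype(float)) for c in CM]
    for sel in(ms,ms[:1],ms[1:]):
        p,f=fit(parts,sel,np.array(p0)); print(t,[c for c,_ in sel],p.round(4),round(f,3))
E
```

```text
tray ['scene', 'top'] [ 0.4982 -0.409  -0.0408] 0.115
tray ['scene'] [ 0.5    -0.4076 -0.0445] 0.067
tray ['top'] [ 0.4963 -0.4093 -0.0461] 0.041
caliper ['scene', 'top'] [ 0.4277 -0.232   1.3249] 0.469
caliper ['scene'] [ 0.4275 -0.2311  1.313 ] 0.289
caliper ['top'] [ 0.4283 -0.2324  1.3326] 0.167
spanner ['scene', 'top'] [ 0.5349 -0.2141 -0.1666] 0.968
spanner ['scene'] [ 0.5366 -0.2041 -0.1739] 0.596
spanner ['top'] [ 0.5347 -0.216  -0.1544] 0.34
```

```bash
cat >> h.py <<'E'
def rect(c,im,p,z,xr,yr,s):  # map: image up=+x local, left=+y local ; s px per m
    xs=np.arange(xr[1],xr[0],-1/s); ys=np.arange(yr[1],yr[0],-1/s)
    X,Y=np.meshgrid(xs,ys,indexing='ij'); P=T2(p,np.c_[X.ravel(),Y.ravel(),np.full(X.size,z)])
    q=proj(c,P).reshape(X.shape+(2,)).astype(np.float32)
    return cv2.remap(im,q[...,0],q[...,1],cv2.INTER_CUBIC)
def avg(c,n=6):
    return np.mean([grab_frame(c).astype(float) for _ in range(n)],0)
E
python3 - <<'E'
from h import *
o=[]
for c in CM:
    im=avg(c).clip(0,255).astype(np.uint8); cv2.imwrite(f"pics/{c}1.png",im[:,:,::-1])
    r=np.ascontiguousarray(rect(c,im,(.497,-.409,-.045),.032,(-.12,.12),(-.1,.1),2000))
    for k in range(-10,11,2):
        x=int((.1-k*.01)*2000); cv2.putText(r,str(k*10),(min(x,370),10),0,.3,(255,255,0),1); cv2.line(r,(x,12),(x,18),(255,255,0),1)
    for k in range(-12,13,2):
        y=int((.12-k*.01)*2000); cv2.putText(r,str(k*10),(0,y),0,.3,(255,255,0),1); cv2.line(r,(25,y),(32,y),(255,255,0),1)
    o.append(r)
cv2.imwrite("pics/rect1.png",np.hstack(o)[:,:,::-1])
E
```

```text
(no output)
```

View pics/rect1.png

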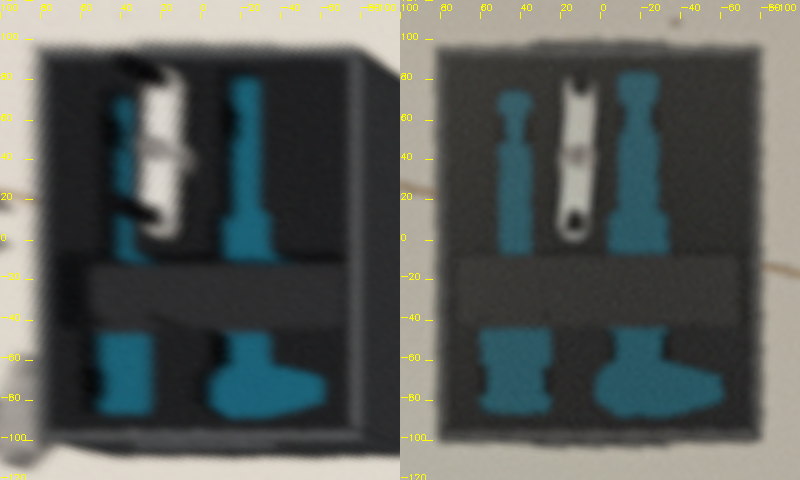

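The rectified views agree on the tray yaw. The channel centre is near tray-frame x = -26 mm. Now I'll rectify the tools.

Run:
```python
from h import *
o=[]
for c in CM:
    im=cv2.imread(f"pics/{c}1.png")
    for p,z,xr in(((.428,-.232,1.325),.010,(-.09,.13)),((.535,-.215,1.571-.155),.009,(-.08,.13))):
        r=np.ascontiguousarray(rect(c,im,p,z,xr,(-.05,.05),2000))
        for k in range(-4,5,2):
            x=int((.05-k*.01)*2000); cv2.putText(r,str(k*10),(x,10),0,.3,(0,0,255),1); cv2.line(r,(x,12),(x,18),(0,0,255),1)
        for k in range(-8,13,2):
            y=int((xr[1]-k*.01)*2000); cv2.putText(r,str(k*10),(0,y),0,.3,(0,0,255),1); cv2.line(r,(25,y),(32,y),(0,0,255),1)
        o.append(r[:420])
cv2.imwrite("pics/rect2.png",np.hstack(o))
```

```text
(no output)
```

View pics/rect2.png

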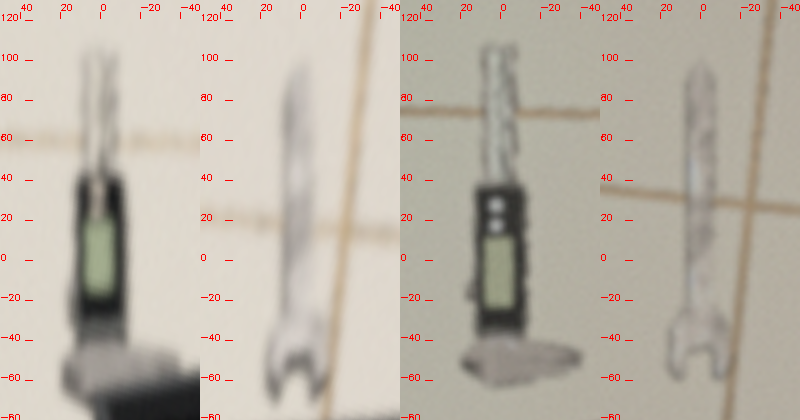

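```bash
cat >> h.py <<'E'
def go(target,psi):
    s=state(); w,x,y,z=s['tool_rot']; from scipy.spatial.transform import Rotation as Ro
    R=Ro.from_quat([x,y,z,w]).as_matrix(); cur=np.arctan2(R[1,0],R[0,0])
    d=R.T@(np.array(target)-s['tool_pos'])/.03
    # translation expressed in tool axes after turning to psi, level
    Rd=np.array([[np.cos(psi),np.sin(psi),0],[np.sin(psi),-np.cos(psi),0],[0,0,-1]]).T
    Rd=np.c_[[np.cos(psi),np.sin(psi),0],[np.sin(psi),-np.cos(psi),0],[0,0,-1]]
    Rd=np.column_stack([[np.cos(psi),np.sin(psi),0],[np.sin(psi),-np.cos(psi),0],[0,0,-1]])
    d2=Rd.T@(np.array(target)-s['tool_pos'])/.03
    rv=Ro.from_matrix(R.T@Rd).as_rotvec()/np.radians(5)
    print("t",round(s['time'],2),"pos",s['tool_pos'].round(4),"psi",round(cur,4),"F",s['contact_force'].round(1),"w",round(s['gripper_width'],3),"| turn units",rv.round(2),"| shift units now",d.round(2),"after turn",d2.round(2))
E
python3 -m crank '[{"angular":[0,0,-1],"delta_pos":[0,0,0.25],"gripper":1},{"angular":[0,0,-1],"delta_pos":[0,0,0.25],"gripper":1},{"angular":[0,0,-1],"delta_pos":[0,0,0.25],"gripper":1},{"angular":[0,0,-1],"delta_pos":[0,0,0.25],"gripper":1},{"angular":[0,0,-1],"delta_pos":[0,0,0.25],"gripper":1},{"angular":[0,0,-1],"delta_pos":[0,0,0.25],"gripper":1},{"angular":[0,0,-1],"delta_pos":[0,0,0.25],"gripper":1},{"angular":[0,0,-1],"delta_pos":[0,0,0.25],"gripper":1},{"angular":[0,0,-1],"delta_pos":[0,0,0.25],"gripper":1},{"angular":[0,0,-1],"delta_pos":[0,0,0.25],"gripper":1},{"angular":[0,0,-1],"delta_pos":[0,0,0.25],"gripper":1},{"angular":[0,0,-1],"delta_pos":[0,0,0.25],"gripper":1}]'
python3 -c "
from h import *
go((.428,-.232,.12),1.325)"
```

```text
time: 4.0
tool_pos: [0.1666, -0.6024, 0.1581]
tool_rot: [0.0, 0.79, 0.613, -0.0]
contact_force: [0.7, 0.2, -0.5]
gripper_width: 1.005
t 4.0 pos [ 0.1666 -0.6024  0.1581] psi 1.3199 F [ 0.7  0.2 -0.5] w 1.005 | turn units [ 0.    0.   -0.06] | shift units now [14.12  5.38  1.27] after turn [14.1   5.45  1.27]
```

```bash
python3 -m crank '[{"angular":[0,0,-0.06],"delta_pos":[1,0.4,0],"gripper":1},{"angular":[0,0,0],"delta_pos":[1,0.4,0],"gripper":1},{"angular":[0,0,0],"delta_pos":[1,0.4,0],"gripper":1},{"angular":[0,0,0],"delta_pos":[1,0.4,0],"gripper":1},{"angular":[0,0,0],"delta_pos":[1,0.4,0],"gripper":1},{"angular":[0,0,0],"delta_pos":[1,0.4,0],"gripper":1},{"angular":[0,0,0],"delta_pos":[1,0.4,0],"gripper":1},{"angular":[0,0,0],"delta_pos":[1,0.4,0],"gripper":0.7},{"angular":[0,0,0],"delta_pos":[1,0.4,0],"gripper":0.7},{"angular":[0,0,0],"delta_pos":[1,0.4,0],"gripper":0.7},{"angular":[0,0,0],"delta_pos":[1,0.4,0],"gripper":0.7},{"angular":[0,0,0],"delta_pos":[1,0.4,0],"gripper":0.7}]'
python3 -m crank '[{"angular":[0,0,0],"delta_pos":[1,0.35,0.3],"gripper":0.7},{"angular":[0,0,0],"delta_pos":[1,0.3,0.4],"gripper":0.7},{"angular":[0,0,0],"delta_pos":[0.1,0,0.57],"gripper":0.7},{"angular":[0,0,0],"delta_pos":[0,0,0],"gripper":0.7}]'
python3 -c "
from h import *
go((.428,-.232,.02),1.325)
for c in CM: cv2.imwrite(f'pics/{c}2.png',grab_frame(c)[:,:,::-1])
a=cv2.imread('pics/top2.png')[200:340,120:320]; b=cv2.imread('pics/scene2.png')[150:290,120:320]
cv2.imwrite('pics/c2.png',cv2.resize(np.hstack([a,b]),None,fx=2,fy=2,interpolation=cv2.INTER_CUBIC))"
```

```text
time: 5.5
tool_pos: [0.3955, -0.2881, 0.1585]
tool_rot: [0.0, 0.789, 0.614, 0.0]
contact_force: [0.5, -0.2, 0.1]
gripper_width: 0.698
time: 6.0
tool_pos: [0.428, -0.2321, 0.1183]
tool_rot: [-0.002, 0.789, 0.614, -0.001]
contact_force: [-0.3, -1.0, -0.4]
gripper_width: 0.697
t 6.0 pos [ 0.428  -0.2321  0.1183] psi 1.3226 F [-0.3 -1.  -0.4] w 0.697 | turn units [-0.04 -0.01 -0.03] | shift units now [0.   0.01 3.28] after turn [ 0.   -0.    3.28]
```

View pics/c2.png

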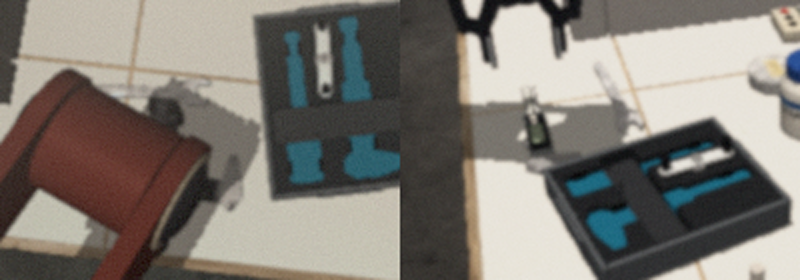

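The arm hides the caliper in the top view. In the scene view, the fingers straddle its housing. Descending now.

```bash
python3 -m crank '[{"angular":[0,0,0],"delta_pos":[0,0,1],"gripper":0.7},{"angular":[0,0,0],"delta_pos":[0,0,1],"gripper":0.7},{"angular":[0,0,0],"delta_pos":[0,0,0.8],"gripper":0.7},{"angular":[0,0,0],"delta_pos":[0,0,0.45],"gripper":0.7},{"angular":[0,0,0],"delta_pos":[0,0,0],"gripper":0.7}]'
python3 -m crank '[{"angular":[0,0,0],"delta_pos":[0,0,0],"gripper":0},{"angular":[0,0,0],"delta_pos":[0,0,0],"gripper":0},{"angular":[0,0,0],"delta_pos":[0,0,0],"gripper":0},{"angular":[0,0,0],"delta_pos":[0,0,0],"gripper":0},{"angular":[0,0,0],"delta_pos":[0,0,0],"gripper":0}]'
```

```text
time: 6.72
tool_pos: [0.4288, -0.233, 0.0224]
tool_rot: [-0.001, 0.79, 0.614, -0.0]
contact_force: [-0.5, -0.2, -0.5]
gripper_width: 0.702
time: 7.35
tool_pos: [0.4302, -0.2334, 0.0243]
tool_rot: [0.001, 0.789, 0.614, 0.0]
contact_force: [-2.3, -0.2, 4.8]
gripper_width: 0.276
```

```bash
python3 -m crank '[{"angular":[0,0,0],"delta_pos":[0,0,-0.4],"gripper":0},{"angular":[0,0,0],"delta_pos":[0,0,-1],"gripper":0},{"angular":[0,0,0],"delta_pos":[0,0,-1],"gripper":0},{"angular":[0,0,0],"delta_pos":[0,0,-1],"gripper":0},{"angular":[0,0,0],"delta_pos":[0,0,0],"gripper":0}]'
python3 -c "
from h import *
go((.471,-.427,.10),-.045)
for c in CM: cv2.imwrite(f'pics/{c}3.png',grab_frame(c)[:,:,::-1])
a=cv2.imread('pics/top3.png')[200:340,120:320]; b=cv2.imread('pics/scene3.png')[110:250,120:320]
cv2.imwrite('pics/c3.png',cv2.resize(np.hstack([a,b]),None,fx=2,fy=2,interpolation=cv2.INTER_CUBIC))"
```

```text
time: 7.98
tool_pos: [0.4308, -0.2338, 0.1277]
tool_rot: [0.003, 0.789, 0.614, 0.001]
contact_force: [-0.0, -0.5, -1.4]
gripper_width: 0.281
t 7.97 pos [ 0.4308 -0.2338  0.1277] psi 1.3224 F [-0.  -0.5 -1.4] w 0.281 | turn units [ 0.07 -0.02 15.67] | shift units now [-5.91  2.88  0.95] after turn [1.63 6.37 0.92]
```

View pics/c3.png

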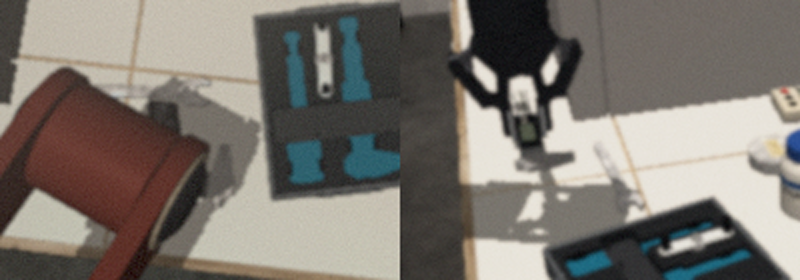

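The lift worked: in the scene view the caliper hangs level in the fingers. Turning and carrying it to the tray.

```bash
python3 -m crank '[{"angular":[0,0,1],"delta_pos":[0,0,0],"gripper":0},{"angular":[0,0,1],"delta_pos":[0,0,0],"gripper":0},{"angular":[0,0,1],"delta_pos":[0,0,0],"gripper":0},{"angular":[0,0,1],"delta_pos":[0,0,0],"gripper":0},{"angular":[0,0,1],"delta_pos":[0,0,0],"gripper":0},{"angular":[0,0,1],"delta_pos":[0,0,0],"gripper":0},{"angular":[0,0,1],"delta_pos":[0,0,0],"gripper":0},{"angular":[0,0,1],"delta_pos":[0,0,0],"gripper":0},{"angular":[0,0,1],"delta_pos":[0,0,0],"gripper":0},{"angular":[0,0,1],"delta_pos":[0,0,0],"gripper":0},{"angular":[0,0,1],"delta_pos":[0,0,0],"gripper":0},{"angular":[0,0,1],"delta_pos":[0,0,0],"gripper":0}]'
python3 -m crank '[{"angular":[0,0,1],"delta_pos":[0,0,0],"gripper":0},{"angular":[0,0,1],"delta_pos":[0,0,0],"gripper":0},{"angular":[0,0,1],"delta_pos":[0,0,0],"gripper":0},{"angular":[0,0,0.67],"delta_pos":[0,0,0],"gripper":0},{"angular":[0,0,0],"delta_pos":[0.2,1,0],"gripper":0},{"angular":[0,0,0],"delta_pos":[0.25,1,0],"gripper":0},{"angular":[0,0,0],"delta_pos":[0.25,1,0.1],"gripper":0},{"angular":[0,0,0],"delta_pos":[0.25,1,0.2],"gripper":0},{"angular":[0,0,0],"delta_pos":[0.25,1,0.2],"gripper":0},{"angular":[0,0,0],"delta_pos":[0.25,1,0.2],"gripper":0},{"angular":[0,0,0],"delta_pos":[0.18,0.37,0.2],"gripper":0},{"angular":[0,0,0],"delta_pos":[0,0,0],"gripper":0}]'
python3 -c "
from h import *
go((.471,-.427,.10),-.045)
for c in CM: cv2.imwrite(f'pics/{c}4.png',grab_frame(c)[:,:,::-1])
a=cv2.imread('pics/top4.png')[160:340,180:360]; b=cv2.imread('pics/scene4.png')[140:320,160:340]
cv2.imwrite('pics/c4.png',cv2.resize(np.hstack([a,b]),None,fx=2.2,fy=2.2,interpolation=cv2.INTER_CUBIC))"
```

```text
time: 9.57
tool_pos: [0.428, -0.2317, 0.1221]
tool_rot: [-0.002, 0.991, 0.136, -0.002]
contact_force: [0.7, -0.1, -1.8]
gripper_width: 0.276
time: 11.08
tool_pos: [0.4687, -0.4249, 0.0954]
tool_rot: [-0.002, 1.0, -0.023, -0.001]
contact_force: [-0.3, 0.3, -3.2]
gripper_width: 0.278
t 11.07 pos [ 0.4687 -0.4249  0.0954] psi -0.0456 F [-0.3  0.3 -3.2] w 0.278 | turn units [-0.04  0.03 -0.01] | shift units now [ 0.08  0.07 -0.16] after turn [ 0.08  0.07 -0.15]
```

View pics/c4.png

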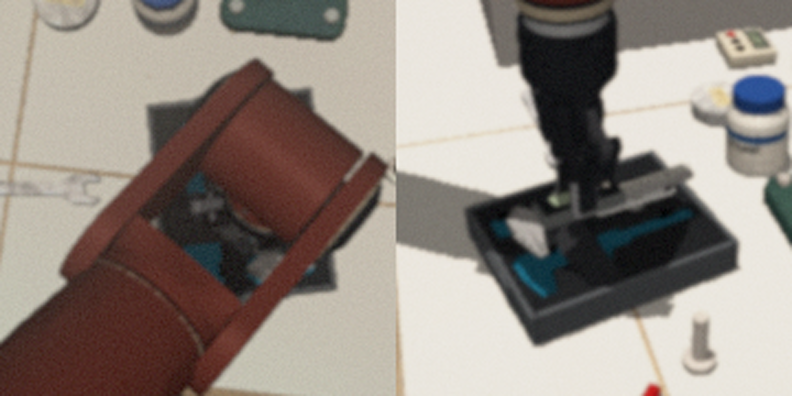

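```bash
cat >> h.py <<'E'
def overlay(img,c,parts,p,z0,col=(0,0,255),S=4,roi=None):
    im=cv2.resize(img,None,fx=S,fy=S,interpolation=cv2.INTER_CUBIC)
    for P in parts:
        Q=np.array(P,float)+[0,0,z0]; q=((proj(c,T2(p,Q))+.5)*S-.5).astype(int)
        for i in range(8):
            for j in range(i+1,8):
                if bin(i^j).count('1')==1: cv2.line(im,tuple(map(int,q[i])),tuple(map(int,q[j])),col,1)
    x0,x1,y0,y1=roi; return im[y0*S:y1*S,x0*S:x1*S]
E
python3 -c "
from h import *
s=state()['tool_pos']
im=cv2.imread('pics/scene4.png')
cv2.imwrite('pics/c5.png',overlay(im,'scene',CAL,(s[0],s[1],-.0456),s[2]-.023,S=5,roi=(190,310,190,290)))"
```

```text
(no output)
```

View pics/c5.png

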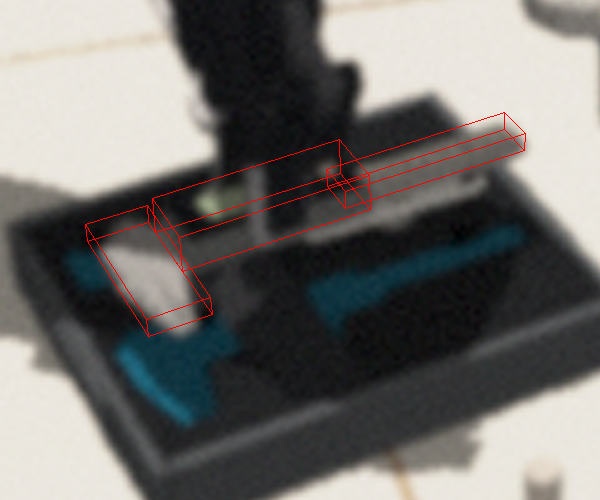

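```bash
python3 -c "
from h import *
s=state()['tool_pos']
im=avg('scene',4).clip(0,255).astype(np.uint8)[:,:,::-1].copy()
cv2.imwrite('pics/scene5.png',im)
g=(255*(im/255.)**.6).astype(np.uint8)
a=overlay(g,'scene',[],(0,0,0),0,S=8,roi=(200,300,205,260))
b=overlay(g,'scene',CAL,(s[0],s[1],-.0456),s[2]-.023,S=8,roi=(200,300,205,260))
cv2.imwrite('pics/c6.png',cv2.resize(np.vstack([a,b]),None,fx=.68,fy=.68))"
```

```text
(no output)
```

View pics/c6.png

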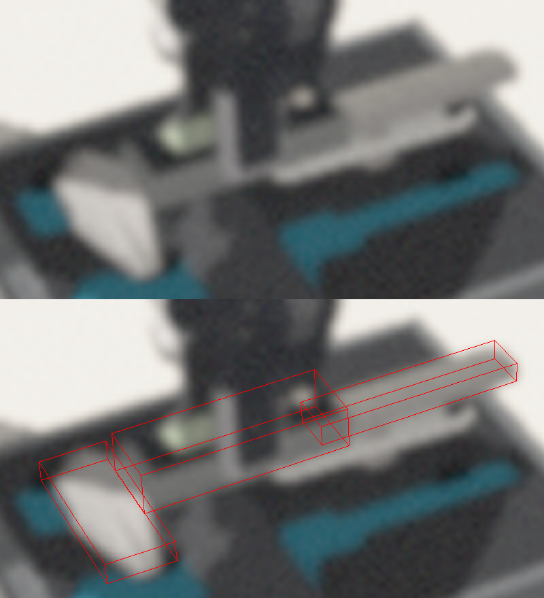

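```bash
python3 -m crank '[{"angular":[0,0,0],"delta_pos":[0.08,0.07,0.5],"gripper":0},{"angular":[0,0,0],"delta_pos":[0,0,0.5],"gripper":0},{"angular":[0,0,0],"delta_pos":[0,0,0.15],"gripper":0},{"angular":[0,0,0],"delta_pos":[0,0,0],"gripper":0},{"angular":[0,0,0],"delta_pos":[0,0,0],"gripper":0}]'
python3 -c "
from h import *
go((.471,-.427,.05),-.045)
s=state()['tool_pos']
im=avg('scene',4).clip(0,255).astype(np.uint8)[:,:,::-1].copy()
cv2.imwrite('pics/scene6.png',im)
g=(255*(im/255.)**.6).astype(np.uint8)
a=overlay(g,'scene',[],(0,0,0),0,S=8,roi=(200,300,210,275))
b=overlay(g,'scene',CAL,(s[0],s[1],-.0456),s[2]-.023,S=8,roi=(200,300,210,275))
cv2.imwrite('pics/c7.png',cv2.resize(np.hstack([a,b]),None,fx=.5,fy=.5))
for t in('caliper_mid','caliper'): print([(d['conf'],d['pixel']) for d in landmark_of('scene',t)], proj('scene',T2((s[0],s[1],-.0456),[[0,0,s[2]-.015]])))
"
```

```text
time: 12.0
tool_pos: [0.472, -0.4283, 0.0636]
tool_rot: [0.0, 1.0, -0.023, 0.0]
contact_force: [-0.3, -0.8, -1.2]
gripper_width: 0.275
t 12.0 pos [ 0.472  -0.4283  0.0636] psi -0.0453 F [-0.3 -0.8 -1.2] w 0.275 | turn units [ 0.01 -0.   -0.  ] | shift units now [-0.03 -0.04  0.45] after turn [-0.03 -0.04  0.45]
[(0.9, [244.7, 245.3]), (0.66, [233.9, 234.5])] [[245.38236654 244.77152577]]
[(0.72, [254.7, 243.8])] [[245.38236654 244.77152577]]
```

View pics/c7.png

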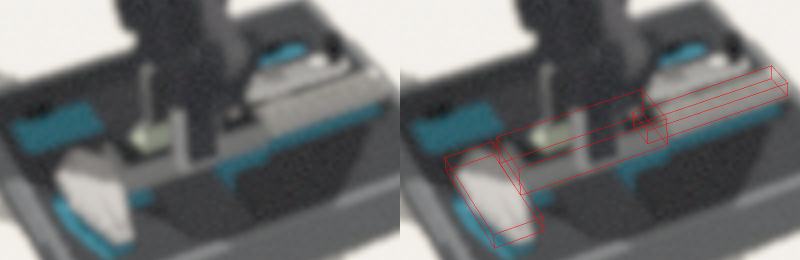

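```bash
python3 -c "
from h import *
o=[]
for c,roi in(('scene',(200,310,210,290)),('top',(240,340,200,300))):
    im=cv2.imread(f'pics/{c}1.png'); g=(255*(im/255.)**.6).astype(np.uint8)
    g2=overlay(g,c,[P for P in CAL],(.471,-.427,-.045),.025,S=5,roi=roi)
    o.append(g2); 
o=[cv2.resize(a,(int(a.shape[1]*400/a.shape[0]),400)) for a in o]
cv2.imwrite('pics/c8.png',cv2.resize(np.hstack(o),None,fx=.8,fy=.8))
"
```

```text
(no output)
```

View pics/c8.png

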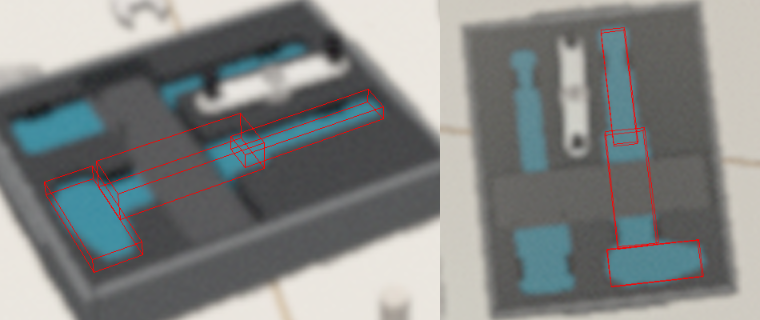

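```bash
python3 -m crank '[{"angular":[0,0,0],"delta_pos":[-0.02,-0.02,0.15],"gripper":0},{"angular":[0,0,0],"delta_pos":[0,0,0.1],"gripper":0},{"angular":[0,0,0],"delta_pos":[0,0,0.1],"gripper":0},{"angular":[0,0,0],"delta_pos":[0,0,0],"gripper":0}]'
python3 -c "
from h import *
go((.471,-.4275,.05),-.045)
s=state()['tool_pos']
im=avg('scene',2).clip(0,255).astype(np.uint8)[:,:,::-1].copy()
g=(255*(im/255.)**.6).astype(np.uint8)
a=overlay(g,'scene',[],(0,0,0),0,S=8,roi=(200,300,210,275))
cv2.imwrite('pics/c9.png',cv2.resize(a,None,fx=.9,fy=.9))
"
```

```text
time: 12.8
tool_pos: [0.4712, -0.4274, 0.053]
tool_rot: [-0.0, 1.0, -0.023, -0.0]
contact_force: [-1.7, 1.2, 1.6]
gripper_width: 0.281
t 12.8 pos [ 0.4712 -0.4274  0.053 ] psi -0.0451 F [-1.7  1.2  1.6] w 0.281 | turn units [-0.  0. -0.] | shift units now [-0.01  0.    0.1 ] after turn [-0.01  0.    0.1 ]
```

View pics/c9.png

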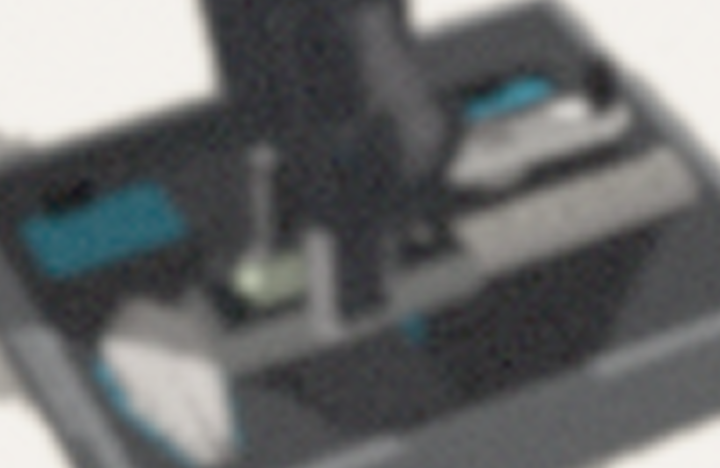

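```bash
python3 -m crank '[{"angular":[0,0,0],"delta_pos":[0,0,0.1],"gripper":0},{"angular":[0,0,0],"delta_pos":[0,0,0.06],"gripper":0},{"angular":[0,0,0],"delta_pos":[0,0,0],"gripper":0}]'; python3 -m crank '[{"angular":[0,0,0],"delta_pos":[0,0,0.08],"gripper":0},{"angular":[0,0,0],"delta_pos":[0,0,0.08],"gripper":0},{"angular":[0,0,0],"delta_pos":[0,0,0],"gripper":0}]'
```

```text
time: 13.28
tool_pos: [0.472, -0.4279, 0.0505]
tool_rot: [0.0, 1.0, -0.023, 0.001]
contact_force: [-3.7, 4.9, 11.4]
gripper_width: 0.278
time: 13.65
tool_pos: [0.4723, -0.4283, 0.0492]
tool_rot: [0.0, 1.0, -0.022, 0.0]
contact_force: [-9.7, 10.9, 28.2]
gripper_width: 0.278
```

```bash
python3 -m crank '[{"angular":[0,0,0],"delta_pos":[-0.04,-0.04,-0.03],"gripper":0},{"angular":[0,0,0],"delta_pos":[0,0,0],"gripper":0}]'; python3 -c "
from h import *
go((.471,-.4275,.05),-.045)
s=state()['tool_pos']
im=avg('scene',2).clip(0,255).astype(np.uint8)[:,:,::-1].copy()
g=(255*(im/255.)**.6).astype(np.uint8)
a=overlay(g,'scene',[],(0,0,0),0,S=8,roi=(200,300,210,275))
cv2.imwrite('pics/c10.png',cv2.resize(a,None,fx=.9,fy=.9))
"
```

```text
time: 13.9
tool_pos: [0.4722, -0.4282, 0.0492]
tool_rot: [0.002, 1.0, -0.023, 0.002]
contact_force: [-3.6, 4.6, 19.3]
gripper_width: 0.274
t 13.9 pos [ 0.4722 -0.4282  0.0492] psi -0.0452 F [-3.6  4.6 19.3] w 0.274 | turn units [ 0.05 -0.05 -0.  ] | shift units now [-0.04 -0.02 -0.03] after turn [-0.04 -0.02 -0.03]
```

View pics/c10.png

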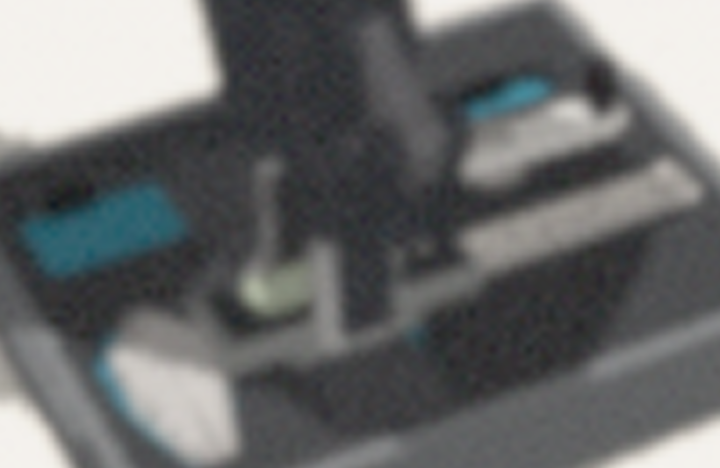

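```bash
python3 -m crank '[{"angular":[0,0,0],"delta_pos":[-0.02,-0.02,0.06],"gripper":0},{"angular":[0,0,0],"delta_pos":[0,0,0.06],"gripper":0},{"angular":[0,0,0],"delta_pos":[0,0,0],"gripper":0}]'; python3 -m crank '[{"angular":[0,0,0],"delta_pos":[0,0,0.08],"gripper":0},{"angular":[0,0,0],"delta_pos":[0,0,0],"gripper":0}]'
```

```text
time: 14.38
tool_pos: [0.4722, -0.4282, 0.0491]
tool_rot: [0.002, 1.0, -0.023, 0.002]
contact_force: [-8.4, 8.2, 34.1]
gripper_width: 0.275
time: 14.62
tool_pos: [0.4722, -0.4283, 0.0491]
tool_rot: [0.002, 1.0, -0.022, 0.002]
contact_force: [-14.7, 14.7, 45.3]
gripper_width: 0.278
```

```bash
python3 -m crank '[{"angular":[0,0,0],"delta_pos":[-0.02,-0.02,-0.15],"gripper":0},{"angular":[0,0,0],"delta_pos":[0,0,0],"gripper":0.5},{"angular":[0,0,0],"delta_pos":[0,0,0],"gripper":0.5},{"angular":[0,0,0],"delta_pos":[0,0,0],"gripper":0.5}]'; python3 -m crank '[{"angular":[0,0,0],"delta_pos":[0,0,-0.6],"gripper":0.5},{"angular":[0,0,0],"delta_pos":[0,0,-1],"gripper":0.5},{"angular":[0,0,0],"delta_pos":[0,0,-1],"gripper":0.5},{"angular":[0,0,0],"delta_pos":[0,1,0],"gripper":0},{"angular":[0,0,0],"delta_pos":[0,1,0],"gripper":0},{"angular":[0,0,0],"delta_pos":[0,0,0],"gripper":0}]'
python3 -c "
from h import *
go((.471,-.4275,.05),-.045)
for c,roi in(('scene',(200,300,210,275)),('top',(240,340,195,305))):
    im=avg(c,2).clip(0,255).astype(np.uint8)[:,:,::-1].copy(); cv2.imwrite(f'pics/{c}11.png',im)
    g=(255*(im/255.)**.6).astype(np.uint8)
    cv2.imwrite(f'pics/{c}11z.png',cv2.resize(overlay(g,c,[],(0,0,0),0,S=8,roi=roi),None,fx=.65,fy=.65))
"
```

```text
time: 15.12
tool_pos: [0.4684, -0.4244, 0.0413]
tool_rot: [-0.001, 1.0, -0.023, -0.001]
contact_force: [-0.1, -0.0, 0.6]
gripper_width: 0.502
time: 15.88
tool_pos: [0.4661, -0.4868, 0.1219]
tool_rot: [0.001, 1.0, -0.024, 0.001]
contact_force: [0.9, 1.2, 0.2]
gripper_width: 0.003
t 15.88 pos [ 0.4661 -0.4868  0.1219] psi -0.0471 F [0.9 1.2 0.2] w 0.003 | turn units [ 0.02 -0.01 -0.02] | shift units now [ 0.07 -1.99  2.39] after turn [ 0.07 -1.98  2.4 ]
```

View pics/scene11z.png

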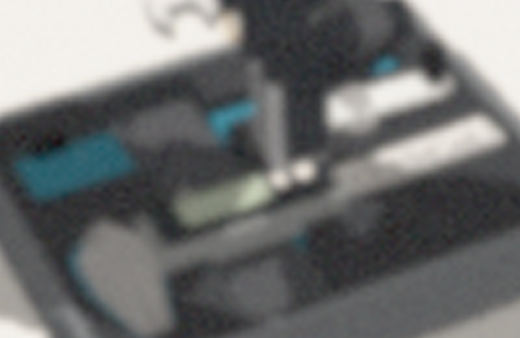

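View pics/top11z.png

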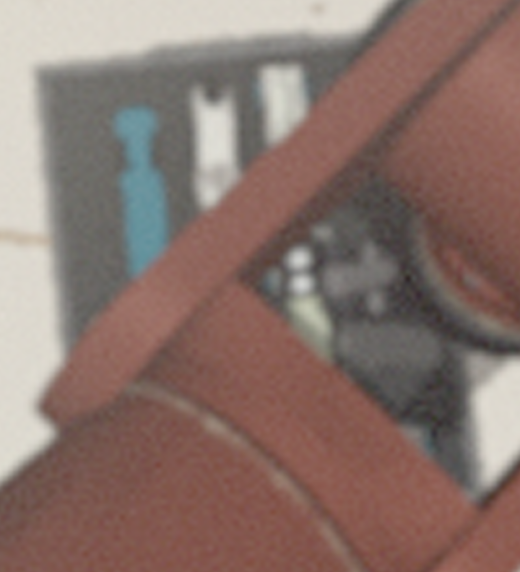

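```bash
python3 -c "
from h import *
go((.5584,-.4319,.065),-.045)"
```

```text
t 16.07 pos [ 0.4663 -0.484   0.1206] psi -0.0447 F [0.3 0.  0. ] w 0.002 | turn units [-0.01  0.    0.  ] | shift units now [ 2.99 -1.87  1.85] after turn [ 2.99 -1.87  1.85]
```

```bash
python3 -m crank '[{"angular":[0,0,0],"delta_pos":[1,-0.6,0],"gripper":0},{"angular":[0,0,0],"delta_pos":[1,-0.6,0.4],"gripper":0},{"angular":[0,0,0],"delta_pos":[0.99,-0.67,0.7],"gripper":0},{"angular":[0,0,0],"delta_pos":[0,0,0.75],"gripper":0},{"angular":[0,0,0],"delta_pos":[0,0,0],"gripper":0},{"angular":[0,0,0],"delta_pos":[0,0,0],"gripper":0}]'; python3 -m crank '[{"angular":[0,0,0],"delta_pos":[0,0,0.15],"gripper":0},{"angular":[0,0,0],"delta_pos":[0,0,0.1],"gripper":0},{"angular":[0,0,0],"delta_pos":[0,0,0.1],"gripper":0},{"angular":[0,0,0],"delta_pos":[0,0,0],"gripper":0}]'
```

```text
time: 16.82
tool_pos: [0.5578, -0.4334, 0.0655]
tool_rot: [0.0, 1.0, -0.023, 0.0]
contact_force: [0.5, -0.2, 0.2]
gripper_width: -0.002
time: 17.32
tool_pos: [0.5581, -0.4328, 0.0541]
tool_rot: [-0.0, 1.0, -0.023, -0.0]
contact_force: [0.1, 0.4, 0.0]
gripper_width: -0.002
```

```bash
python3 -m crank '[{"angular":[0,0,0],"delta_pos":[0,0,0.1],"gripper":0},{"angular":[0,0,0],"delta_pos":[0,0,0.05],"gripper":0},{"angular":[0,0,0],"delta_pos":[0,0,0],"gripper":0}]';python3 -m crank '[{"angular":[0,0,0],"delta_pos":[0,0,0.05],"gripper":0},{"angular":[0,0,0],"delta_pos":[0,0,0.05],"gripper":0},{"angular":[0,0,0],"delta_pos":[0,0,0],"gripper":0}]'
```

```text
time: 17.7
tool_pos: [0.5584, -0.4329, 0.0501]
tool_rot: [0.0, 1.0, -0.023, 0.0]
contact_force: [-0.9, 0.9, 1.7]
gripper_width: -0.001
time: 18.08
tool_pos: [0.5585, -0.433, 0.05]
tool_rot: [-0.0, 1.0, -0.022, -0.0]
contact_force: [-5.4, 4.7, 13.3]
gripper_width: 0.001
```

The beam end sits at the home height: a tip at 33 mm gives a TCP of 50 mm. Next I'll check and press over the other pair of grips, on the housing.

```bash
python3 -m crank '[{"angular":[0,0,0],"delta_pos":[0,0,-1],"gripper":0},{"angular":[0,0,0],"delta_pos":[-1,0,0],"gripper":0},{"angular":[0,0,0],"delta_pos":[-1,0,0],"gripper":0},{"angular":[0,0,0],"delta_pos":[-1,0,0],"gripper":0},{"angular":[0,0,0],"delta_pos":[-0.87,0,0],"gripper":0},{"angular":[0,0,0],"delta_pos":[0,0,0],"gripper":0},{"angular":[0,0,0],"delta_pos":[0,0,0],"gripper":0}]'; python3 -m crank '[{"angular":[0,0,0],"delta_pos":[0,0,0.4],"gripper":0},{"angular":[0,0,0],"delta_pos":[0,0,0.15],"gripper":0},{"angular":[0,0,0],"delta_pos":[0,0,0.1],"gripper":0},{"angular":[0,0,0],"delta_pos":[0,0,0],"gripper":0}]'
```

```text
time: 18.95
tool_pos: [0.443, -0.4278, 0.0772]
tool_rot: [0.0, 1.0, -0.023, 0.0]
contact_force: [-0.5, -0.3, 0.3]
gripper_width: -0.004
time: 19.45
tool_pos: [0.4426, -0.4272, 0.0581]
tool_rot: [-0.001, 1.0, -0.022, -0.0]
contact_force: [-2.1, 2.9, 6.2]
gripper_width: -0.001
```

```bash
python3 -m crank '[{"angular":[0,0,0],"delta_pos":[-0.03,-0.03,0.08],"gripper":0},{"angular":[0,0,0],"delta_pos":[0,0,0],"gripper":0}]'; python3 -m crank '[{"angular":[0,0,0],"delta_pos":[0,0,-1],"gripper":0.5},{"angular":[0,0,0],"delta_pos":[0,0,-1],"gripper":0.5},{"angular":[0,0,0],"delta_pos":[0,0,-0.5],"gripper":0.5}]'; python3 -c "
from h import *
go((.5348,-.2165,.12),1.416)"
```

```text
time: 19.7
tool_pos: [0.4425, -0.4272, 0.058]
tool_rot: [0.0, 1.0, -0.022, 0.0]
contact_force: [-3.3, 5.2, 14.5]
gripper_width: -0.001
time: 20.08
tool_pos: [0.4423, -0.4273, 0.1319]
tool_rot: [0.001, 1.0, -0.022, 0.001]
contact_force: [-0.0, -0.3, 0.5]
gripper_width: 0.5
t 20.07 pos [ 0.4423 -0.4273  0.1319] psi -0.0449 F [-0.  -0.3  0.5] w 0.5 | turn units [  0.03  -0.   -16.74] | shift units now [ 2.76 -7.16  0.39] after turn [7.42 1.96 0.4 ]
```

```bash
python3 -m crank '[{"angular":[0,0,-1],"delta_pos":[0,0,0],"gripper":0.5},{"angular":[0,0,-1],"delta_pos":[0,0,0],"gripper":0.5},{"angular":[0,0,-1],"delta_pos":[0,0,0],"gripper":0.5},{"angular":[0,0,-1],"delta_pos":[0,0,0],"gripper":0.5},{"angular":[0,0,-1],"delta_pos":[0,0,0],"gripper":0.5},{"angular":[0,0,-1],"delta_pos":[0,0,0],"gripper":0.5},{"angular":[0,0,-1],"delta_pos":[0,0,0],"gripper":0.5},{"angular":[0,0,-1],"delta_pos":[0,0,0],"gripper":0.5},{"angular":[0,0,-1],"delta_pos":[0,0,0],"gripper":0.5},{"angular":[0,0,-1],"delta_pos":[0,0,0],"gripper":0.5},{"angular":[0,0,-1],"delta_pos":[0,0,0],"gripper":0.5},{"angular":[0,0,-1],"delta_pos":[0,0,0],"gripper":0.5}]'
python3 -m crank '[{"angular":[0,0,-1],"delta_pos":[0,0,0],"gripper":0.5},{"angular":[0,0,-1],"delta_pos":[0,0,0],"gripper":0.5},{"angular":[0,0,-1],"delta_pos":[0,0,0],"gripper":0.5},{"angular":[0,0,-1],"delta_pos":[0,0,0],"gripper":0.5},{"angular":[0,0,-0.74],"delta_pos":[0,0,0],"gripper":0.5},{"angular":[0,0,0],"delta_pos":[1,0.3,0],"gripper":0.5},{"angular":[0,0,0],"delta_pos":[1,0.3,0],"gripper":0.5},{"angular":[0,0,0],"delta_pos":[1,0.3,0],"gripper":0.5},{"angular":[0,0,0],"delta_pos":[1,0.3,0],"gripper":0.5},{"angular":[0,0,0],"delta_pos":[1,0.3,0],"gripper":0.5},{"angular":[0,0,0],"delta_pos":[1,0.3,0],"gripper":0.5},{"angular":[0,0,0],"delta_pos":[1,0.16,0],"gripper":0.5}]'
python3 -m crank '[{"angular":[0,0,0],"delta_pos":[0.42,0,0.4],"gripper":0.5},{"angular":[0,0,0],"delta_pos":[0,0,0.8],"gripper":0.5},{"angular":[0,0,0],"delta_pos":[0,0,0.8],"gripper":0.5},{"angular":[0,0,0],"delta_pos":[0,0,0],"gripper":0.5},{"angular":[0,0,0],"delta_pos":[0,0,0],"gripper":0.5}]'
python3 -c "
from h import *
go((.5348,-.2165,.0195),1.416)
im=avg('scene',2).clip(0,255).astype(np.uint8)[:,:,::-1].copy(); cv2.imwrite('pics/scene12.png',im)
cv2.imwrite('pics/scene12z.png',overlay(im,'scene',[],(0,0,0),0,S=6,roi=(180,310,160,260)))
im=avg('top',1).clip(0,255).astype(np.uint8)[:,:,::-1].copy(); cv2.imwrite('pics/top12.png',im)
cv2.imwrite('pics/top12z.png',overlay(im,'top',[],(0,0,0),0,S=4,roi=(140,340,180,310)))
"
```

```text
time: 21.58
tool_pos: [0.4413, -0.4262, 0.129]
tool_rot: [-0.001, 0.876, 0.482, -0.0]
contact_force: [-0.1, 0.1, 0.1]
gripper_width: 0.501
time: 23.08
tool_pos: [0.5322, -0.2271, 0.1292]
tool_rot: [-0.001, 0.76, 0.65, -0.0]
contact_force: [-0.2, 0.0, -0.9]
gripper_width: 0.5
time: 23.7
tool_pos: [0.534, -0.2162, 0.0702]
tool_rot: [0.0, 0.76, 0.65, -0.0]
contact_force: [0.4, -0.5, 0.1]
gripper_width: 0.498
t 23.7 pos [ 0.534  -0.2162  0.0702] psi 1.4152 F [ 0.4 -0.5  0.1] w 0.498 | turn units [ 0.    0.   -0.01] | shift units now [-0.    0.03  1.69] after turn [-0.    0.03  1.69]
```

View pics/scene12z.png

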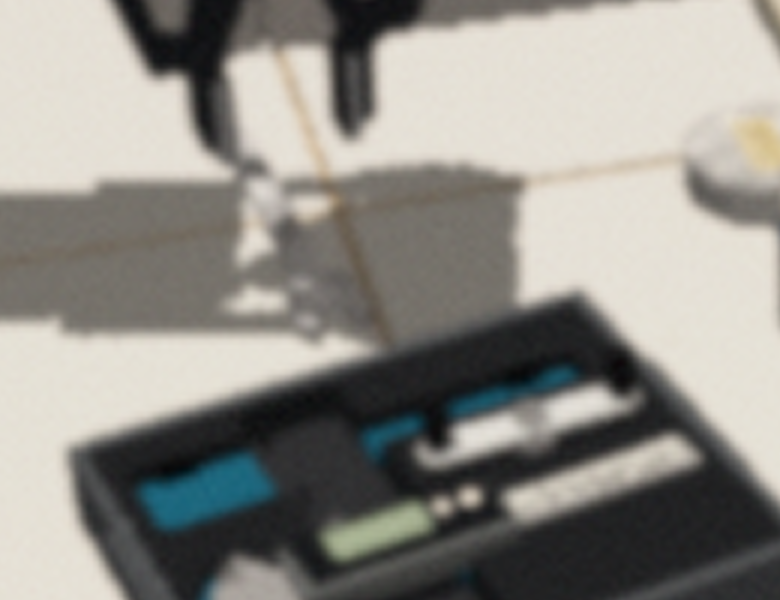

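View pics/top12z.png

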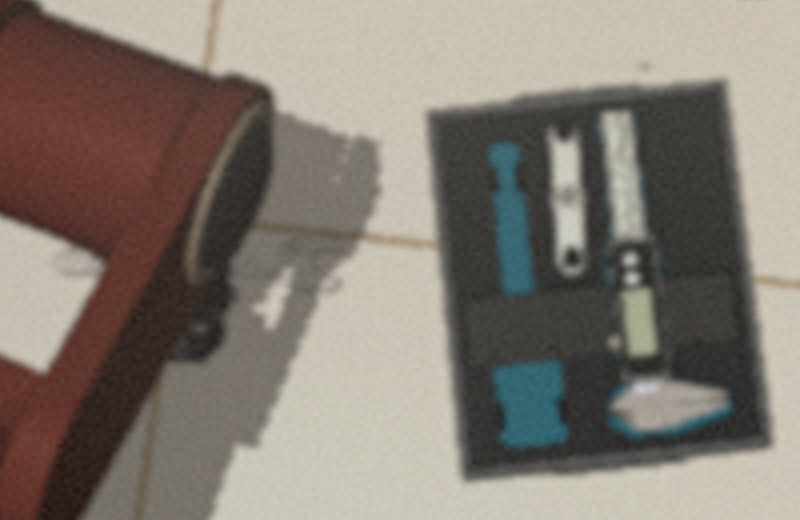

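```bash
python3 -m crank '[{"angular":[0,0,0],"delta_pos":[0,0.03,0.8],"gripper":0.5},{"angular":[0,0,0],"delta_pos":[0,0,0.6],"gripper":0.5},{"angular":[0,0,0],"delta_pos":[0,0,0.29],"gripper":0.5},{"angular":[0,0,0],"delta_pos":[0,0,0],"gripper":0.5},{"angular":[0,0,0],"delta_pos":[0,0,0],"gripper":0.5}]'
python3 -m crank '[{"angular":[0,0,0],"delta_pos":[0,0,0],"gripper":0},{"angular":[0,0,0],"delta_pos":[0,0,0],"gripper":0},{"angular":[0,0,0],"delta_pos":[0,0,0],"gripper":0},{"angular":[0,0,0],"delta_pos":[0,0,0],"gripper":0}]'
```

```text
time: 24.48
tool_pos: [0.5354, -0.2162, 0.0201]
tool_rot: [0.001, 0.76, 0.65, 0.0]
contact_force: [0.9, 0.2, 0.6]
gripper_width: 0.499
time: 24.98
tool_pos: [0.5355, -0.2163, 0.0204]
tool_rot: [0.001, 0.76, 0.65, 0.0]
contact_force: [-0.7, 0.4, 5.2]
gripper_width: 0.125
```

```bash
python3 -m crank '[{"angular":[0,0,0],"delta_pos":[0,0,-0.4],"gripper":0},{"angular":[0,0,0],"delta_pos":[0,0,-1],"gripper":0},{"angular":[0,0,0],"delta_pos":[0,0,-1],"gripper":0},{"angular":[0,0,0],"delta_pos":[0,0,-1],"gripper":0},{"angular":[0,0,1],"delta_pos":[0,0,0],"gripper":0},{"angular":[0,0,1],"delta_pos":[0,0,0],"gripper":0},{"angular":[0,0,1],"delta_pos":[0,0,0],"gripper":0},{"angular":[0,0,1],"delta_pos":[0,0,0],"gripper":0},{"angular":[0,0,1],"delta_pos":[0,0,0],"gripper":0},{"angular":[0,0,1],"delta_pos":[0,0,0],"gripper":0},{"angular":[0,0,1],"delta_pos":[0,0,0],"gripper":0},{"angular":[0,0,1],"delta_pos":[0,0,0],"gripper":0}]'
python3 -m crank '[{"angular":[0,0,1],"delta_pos":[0,0,0],"gripper":0},{"angular":[0,0,1],"delta_pos":[0,0,0],"gripper":0},{"angular":[0,0,1],"delta_pos":[0,0,0],"gripper":0},{"angular":[0,0,1],"delta_pos":[0,0,0],"gripper":0},{"angular":[0,0,1],"delta_pos":[0,0,0],"gripper":0},{"angular":[0,0,1],"delta_pos":[0,0,0],"gripper":0},{"angular":[0,0,1],"delta_pos":[0,0,0],"gripper":0},{"angular":[0,0,1],"delta_pos":[0,0,0],"gripper":0},{"angular":[0,0,0.74],"delta_pos":[0,0,0],"gripper":0},{"angular":[0,0,0],"delta_pos":[0,0,0],"gripper":0}]'
python3 -c "
from h import *
go((.4737,-.3657,.075),-.045)"
```

```text
time: 26.48
tool_pos: [0.5344, -0.2157, 0.1212]
tool_rot: [-0.0, 0.937, 0.35, -0.0]
contact_force: [-0.1, 1.4, -1.6]
gripper_width: 0.124
time: 27.72
tool_pos: [0.5345, -0.2157, 0.1213]
tool_rot: [-0.0, 1.0, -0.022, -0.0]
contact_force: [0.0, 0.4, -0.9]
gripper_width: 0.125
t 27.73 pos [ 0.5345 -0.2157  0.1213] psi -0.0445 F [ 0.   0.4 -0.9] w 0.125 | turn units [-0.    0.01  0.01] | shift units now [-1.8   5.08  1.54] after turn [-1.8   5.08  1.54]
```

```bash
python3 -m crank '[{"angular":[0,0,0],"delta_pos":[-0.4,1,0],"gripper":0},{"angular":[0,0,0],"delta_pos":[-0.4,1,0],"gripper":0},{"angular":[0,0,0],"delta_pos":[-0.4,1,0.2],"gripper":0},{"angular":[0,0,0],"delta_pos":[-0.4,1,0.5],"gripper":0},{"angular":[0,0,0],"delta_pos":[-0.2,1,0.5],"gripper":0},{"angular":[0,0,0],"delta_pos":[0,0.08,0.5],"gripper":0},{"angular":[0,0,0],"delta_pos":[0,0,0],"gripper":0},{"angular":[0,0,0],"delta_pos":[0,0,0],"gripper":0}]'
python3 -c "
from h import *
go((.4737,-.3657,.057),-.045)
s=state()['tool_pos']
im=avg('scene',3).clip(0,255).astype(np.uint8)[:,:,::-1].copy(); cv2.imwrite('pics/scene13.png',im)
g=(255*(im/255.)**.6).astype(np.uint8)
SPx=[np.column_stack([P[:,1],-P[:,0],P[:,2]]) for P in SP]
a=overlay(g,'scene',[],(0,0,0),0,S=8,roi=(190,290,205,275))
b=overlay(g,'scene',SPx,(s[0],s[1],-.0445),s[2]-.0204,S=8,roi=(190,290,205,275))
cv2.imwrite('pics/c13.png',cv2.resize(np.hstack([a,b]),None,fx=.5,fy=.5))
p=cv2.imread('pics/scene1.png'); p=(255*(p/255.)**.6).astype(np.uint8); q=cv2.imread('pics/top1.png'); q=(255*(q/255.)**.6).astype(np.uint8)
b=overlay(p,'scene',SPx,(.4737,-.3657,-.0445),.024,S=8,roi=(190,290,205,275)); c=overlay(q,'top',SPx,(.4737,-.3657,-.0445),.024,S=8,roi=(240,340,210,300))
c=cv2.resize(c,(int(c.shape[1]*560/c.shape[0]),560)); 
cv2.imwrite('pics/c14.png',cv2.resize(np.hstack([b,c]),None,fx=.55,fy=.55))
print([(d['conf'],d['pixel']) for d in landmark_of('scene','spanner_grip')], proj('scene',[[s[0],s[1],s[2]-.016]]))
"
```

```text
time: 28.72
tool_pos: [0.4745, -0.3649, 0.0706]
tool_rot: [-0.0, 1.0, -0.022, 0.0]
contact_force: [0.0, -0.8, -0.0]
gripper_width: 0.122
t 28.73 pos [ 0.4745 -0.3649  0.0706] psi -0.0439 F [ 0.  -0.8 -0. ] w 0.122 | turn units [-0.   -0.    0.01] | shift units now [-0.02  0.03  0.45] after turn [-0.02  0.03  0.45]
[(0.71, [235.1, 225.2]), (0.68, [325.6, 212.9]), (0.21, [240.8, 243.7])] [[231.83024918 224.65995943]]
```

View pics/c13.png

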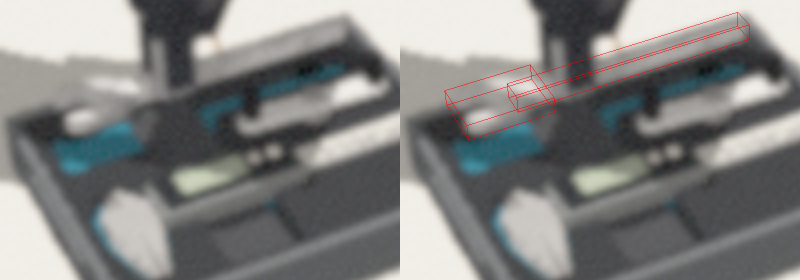

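View pics/c14.png

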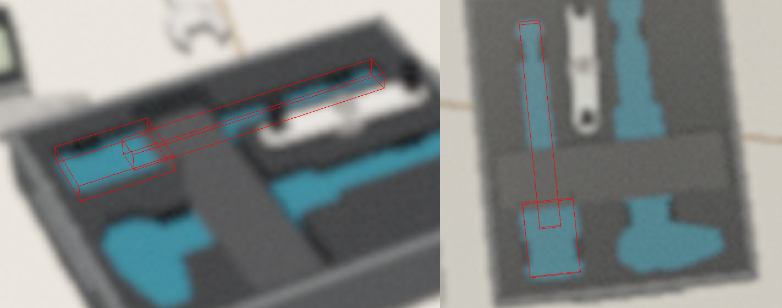

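```bash
python3 -c "
from h import *
s=[.4742,-.3655,.0706]
im=cv2.imread('pics/scene13.png')
g=(255*(im/255.)**.6).astype(np.uint8)
SPx=[np.column_stack([P[:,1],-P[:,0],P[:,2]]) for P in SP]
b=overlay(g,'scene',SPx,(s[0],s[1],-.0445),s[2]-.0204,S=10,roi=(198,288,203,248))
a=overlay(g,'scene',[],(s[0],s[1],-.0445),s[2]-.0204,S=10,roi=(198,288,203,248))
cv2.imwrite('pics/c15.png',cv2.resize(np.vstack([a,b]),None,fx=.66,fy=.66))
"
```

```text
(no output)
```

View pics/c15.png

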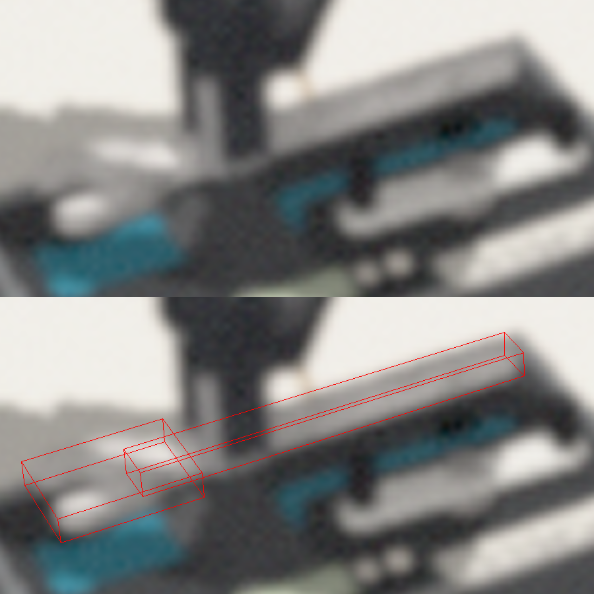

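```bash
python3 -m crank '[{"angular":[0,0,0],"delta_pos":[-0.02,0.02,0.3],"gripper":0},{"angular":[0,0,0],"delta_pos":[0,0,0.2],"gripper":0},{"angular":[0,0,0],"delta_pos":[0,0,0.1],"gripper":0},{"angular":[0,0,0],"delta_pos":[0,0,0],"gripper":0}]'
python3 -m crank '[{"angular":[0,0,0],"delta_pos":[0,0,0.08],"gripper":0},{"angular":[0,0,0],"delta_pos":[0,0,0.06],"gripper":0},{"angular":[0,0,0],"delta_pos":[0,0,0],"gripper":0}]'
```

```text
time: 29.42
tool_pos: [0.4731, -0.3661, 0.0518]
tool_rot: [-0.0, 1.0, -0.023, -0.0]
contact_force: [0.5, 0.1, 0.2]
gripper_width: 0.119
time: 29.8
tool_pos: [0.4738, -0.3661, 0.0487]
tool_rot: [-0.0, 1.0, -0.023, 0.0]
contact_force: [-0.1, 4.1, 2.4]
gripper_width: 0.119
```

```bash
python3 -m crank '[{"angular":[0,0,0],"delta_pos":[0,0,0.08],"gripper":0},{"angular":[0,0,0],"delta_pos":[0,0,0.06],"gripper":0},{"angular":[0,0,0],"delta_pos":[0,0,0],"gripper":0}]'
python3 -m crank '[{"angular":[0,0,0],"delta_pos":[-0.02,-0.02,0.08],"gripper":0},{"angular":[0,0,0],"delta_pos":[-0.02,-0.02,0.06],"gripper":0},{"angular":[0,0,0],"delta_pos":[0,0,0],"gripper":0}]'
```

```text
time: 30.18
tool_pos: [0.4744, -0.3663, 0.0454]
tool_rot: [0.0, 1.0, -0.023, 0.001]
contact_force: [-0.2, 4.2, 7.0]
gripper_width: 0.122
time: 30.55
tool_pos: [0.4745, -0.3664, 0.0442]
tool_rot: [0.001, 1.0, -0.022, 0.002]
contact_force: [-1.9, 7.3, 18.9]
gripper_width: 0.121
```

```bash
python3 -m crank '[{"angular":[0,0,0],"delta_pos":[0,0,-0.15],"gripper":0},{"angular":[0,0,0],"delta_pos":[0,0,0],"gripper":0.3},{"angular":[0,0,0],"delta_pos":[0,0,0],"gripper":0.3},{"angular":[0,0,0],"delta_pos":[0,0,0],"gripper":0.3},{"angular":[0,0,0],"delta_pos":[0,0,-0.7],"gripper":0.3},{"angular":[0,0,0],"delta_pos":[0,0,-0.8],"gripper":0.3},{"angular":[0,0,0],"delta_pos":[0,0,0],"gripper":0},{"angular":[0,0,0],"delta_pos":[0,0,0],"gripper":0}]'
python3 -c "
from h import *
go((.5554,-.3700,.065),-.045)"
```

```text
time: 31.55
tool_pos: [0.4722, -0.365, 0.0894]
tool_rot: [0.0, 1.0, -0.023, 0.0]
contact_force: [0.1, 0.1, 0.2]
gripper_width: 0.001
t 31.55 pos [ 0.4722 -0.365   0.0894] psi -0.0453 F [0.1 0.1 0.2] w 0.001 | turn units [ 0. -0. -0.] | shift units now [2.78 0.04 0.81] after turn [2.78 0.04 0.81]
```

```bash
python3 -m crank '[{"angular":[0,0,0],"delta_pos":[1,0.02,0],"gripper":0},{"angular":[0,0,0],"delta_pos":[1,0.02,0],"gripper":0},{"angular":[0,0,0],"delta_pos":[0.78,0,0.2],"gripper":0},{"angular":[0,0,0],"delta_pos":[0,0,0.6],"gripper":0},{"angular":[0,0,0],"delta_pos":[0,0,0.25],"gripper":0},{"angular":[0,0,0],"delta_pos":[0,0,0.1],"gripper":0},{"angular":[0,0,0],"delta_pos":[0,0,0],"gripper":0}]'
python3 -m crank '[{"angular":[0,0,0],"delta_pos":[0,0,0.1],"gripper":0},{"angular":[0,0,0],"delta_pos":[0,0,0.06],"gripper":0},{"angular":[0,0,0],"delta_pos":[0,0,0],"gripper":0}]'
```

```text
time: 32.42
tool_pos: [0.5548, -0.37, 0.0545]
tool_rot: [-0.0, 1.0, -0.023, -0.0]
contact_force: [0.1, 0.8, -0.4]
gripper_width: -0.001
time: 32.8
tool_pos: [0.5556, -0.3702, 0.0504]
tool_rot: [0.0, 1.0, -0.023, 0.0]
contact_force: [0.1, 0.1, -0.3]
gripper_width: 0.002
```

```bash
python3 -m crank '[{"angular":[0,0,0],"delta_pos":[0,0,0.06],"gripper":0},{"angular":[0,0,0],"delta_pos":[0,0,0.06],"gripper":0},{"angular":[0,0,0],"delta_pos":[0,0,0],"gripper":0}]'
```

```text
time: 33.17
tool_pos: [0.5558, -0.3704, 0.0499]
tool_rot: [0.0, 1.0, -0.022, -0.0]
contact_force: [-7.1, 4.1, 16.1]
gripper_width: 0.0
```

Shank end is home as well (tip height 33 mm, 16 N). Next, the head end.

```bash
python3 -m crank '[{"angular":[0,0,0],"delta_pos":[0,0,-1],"gripper":0},{"angular":[0,0,0],"delta_pos":[-1,0,-0.3],"gripper":0},{"angular":[0,0,0],"delta_pos":[-1,0,0],"gripper":0},{"angular":[0,0,0],"delta_pos":[-1,0,0],"gripper":0},{"angular":[0,0,0],"delta_pos":[-1,0,0],"gripper":0},{"angular":[0,0,0],"delta_pos":[-0.1,0,0.3],"gripper":0},{"angular":[0,0,0],"delta_pos":[0,0,0.5],"gripper":0},{"angular":[0,0,0],"delta_pos":[0,0,0.2],"gripper":0},{"angular":[0,0,0],"delta_pos":[0,0,0],"gripper":0}]'
python3 -m crank '[{"angular":[0,0,0],"delta_pos":[0,0,0.1],"gripper":0},{"angular":[0,0,0],"delta_pos":[0,0,0.1],"gripper":0},{"angular":[0,0,0],"delta_pos":[0,0,0.1],"gripper":0},{"angular":[0,0,0],"delta_pos":[0,0,0],"gripper":0}]'
```

```text
time: 34.3
tool_pos: [0.4328, -0.3639, 0.0541]
tool_rot: [-0.001, 1.0, -0.022, -0.001]
contact_force: [-0.8, -0.1, -1.2]
gripper_width: 0.0
time: 34.8
tool_pos: [0.4333, -0.3649, 0.0499]
tool_rot: [-0.0, 1.0, -0.022, -0.0]
contact_force: [-6.9, 7.9, 18.0]
gripper_width: 0.001
```

Both tools are home. I'll refine the keeper position offline from the earlier pictures.

```bash
python3 -m crank '[{"angular":[0,0,0],"delta_pos":[0,0,-1],"gripper":0},{"angular":[0,0,0],"delta_pos":[0,0,-0.6],"gripper":0}]'
python3 - <<'E'
from h import *
o=[]
for n,c,z in(('top1','top',.0405),('top1','top',.057),('scene1','scene',.0405),('scene1','scene',.057)):
    im=cv2.imread(f"pics/{n}.png")
    r=np.ascontiguousarray(rect(c,im,(.536,-.398,-.045),z,(-.055,.055),(-.03,.03),4000))
    cv2.rectangle(r,(120-28,220-164),(120+28,220+164),(0,0,255),1)
    for k in(-1,1): cv2.circle(r,(120,220-k*136),20,(0,255,0),1)
    o.append(r[:440,:240])
cv2.imwrite("pics/k1.png",np.hstack(o)[:,:,:]*1)
E
```

```text
time: 35.05
tool_pos: [0.4332, -0.3651, 0.0961]
tool_rot: [0.001, 1.0, -0.023, 0.001]
contact_force: [0.6, 0.7, 0.8]
gripper_width: 0.002
```

View pics/k1.png

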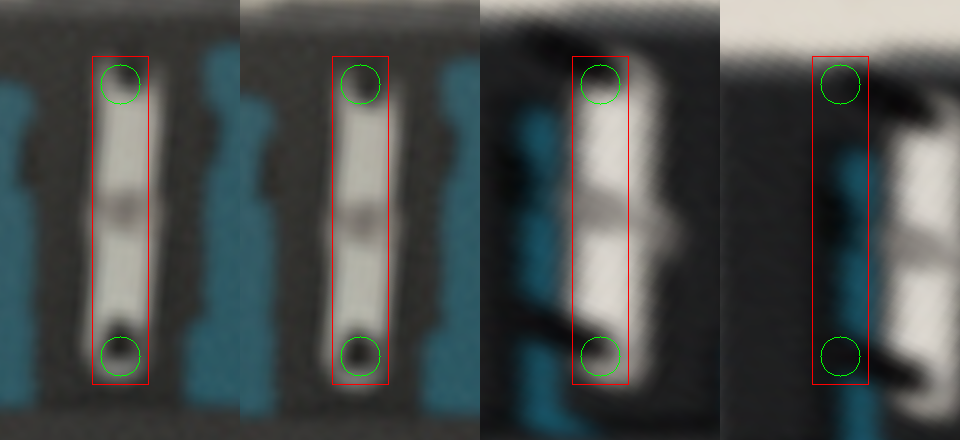

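```bash
python3 -c "
from h import *
go((.571,-.3775,.0615),-.045)
im=avg('scene',2).clip(0,255).astype(np.uint8)[:,:,::-1].copy(); cv2.imwrite('pics/scene16.png',im)
cv2.imwrite('pics/scene16z.png',overlay(im,'scene',[],(0,0,0),0,S=6,roi=(185,315,200,295)))
"
```

```text
t 35.05 pos [ 0.4332 -0.3651  0.0961] psi -0.0452 F [0.6 0.7 0.8] w 0.002 | turn units [ 0.02 -0.02 -0.  ] | shift units now [4.6  0.21 1.16] after turn [4.61 0.21 1.15]
```

View pics/scene16z.png

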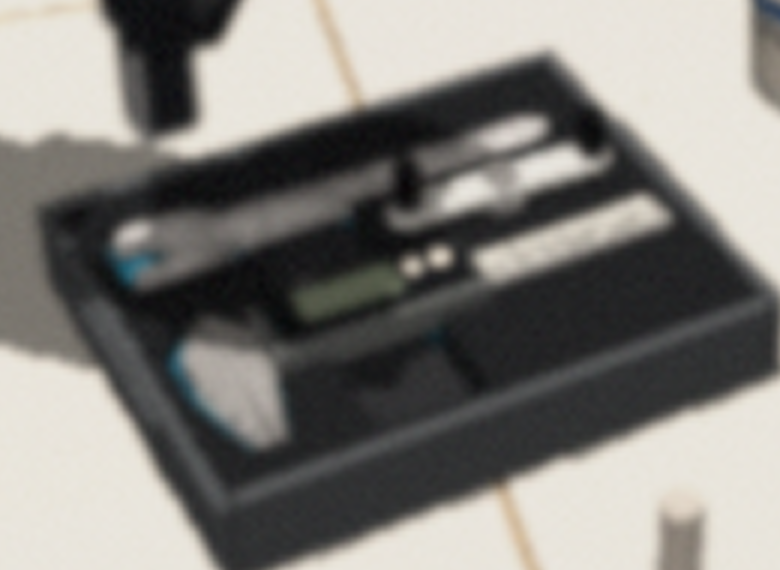

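Both tools look flush in their cutouts. Next I'll place the shut fingers on the +y side of the far post.

```bash
python3 -m crank '[{"angular":[0,0,0],"delta_pos":[1,0,0],"gripper":0},{"angular":[0,0,0],"delta_pos":[1,0,0],"gripper":0},{"angular":[0,0,0],"delta_pos":[1,0,0],"gripper":0},{"angular":[0,0,0],"delta_pos":[1,0.1,0],"gripper":0},{"angular":[0,0,0],"delta_pos":[0.6,0.1,0.3],"gripper":0},{"angular":[0,0,0],"delta_pos":[0,0,0.6],"gripper":0},{"angular":[0,0,0],"delta_pos":[0,0,0.25],"gripper":0},{"angular":[0,0,0],"delta_pos":[0,0,0],"gripper":0},{"angular":[0,0,0],"delta_pos":[0,0,0],"gripper":0}]'; python3 -c "
from h import *
go((.571,-.3775,.0615),-.045)
im=avg('scene',2).clip(0,255).astype(np.uint8)[:,:,::-1].copy()
cv2.imwrite('pics/scene17z.png',overlay(im,'scene',[],(0,0,0),0,S=6,roi=(185,315,180,275)))
"
```

```text
time: 36.28
tool_pos: [0.5699, -0.3769, 0.0603]
tool_rot: [0.0, 1.0, -0.023, 0.0]
contact_force: [-0.1, 0.5, 0.2]
gripper_width: 0.003
t 36.27 pos [ 0.5699 -0.3769  0.0603] psi -0.0457 F [-0.1  0.5  0.2] w 0.003 | turn units [ 0.   -0.   -0.01] | shift units now [ 0.04  0.02 -0.04] after turn [ 0.04  0.02 -0.04]
```

View pics/scene17z.png

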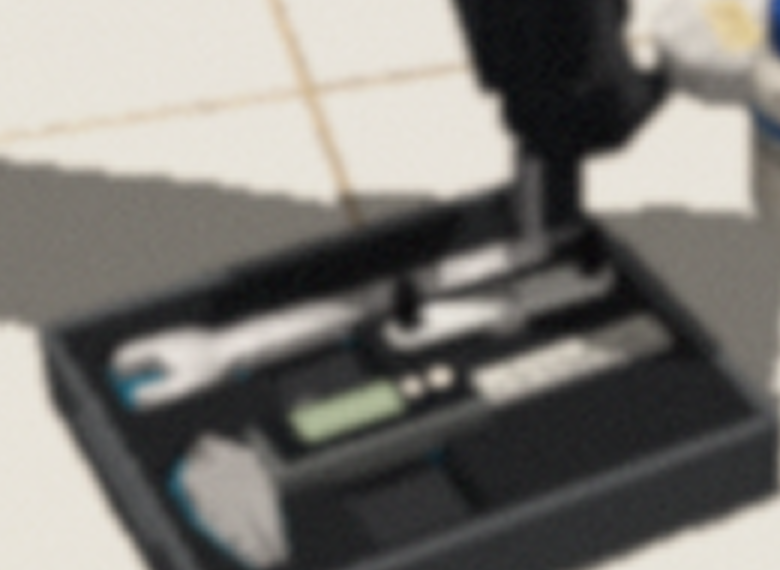

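```bash
python3 -m crank '[{"angular":[0,0,0],"delta_pos":[0.03,0.12,-0.02],"gripper":0},{"angular":[0,0,1],"delta_pos":[0.052,0.1,0],"gripper":0},{"angular":[0,0,1],"delta_pos":[0.052,0.1,0],"gripper":0},{"angular":[0,0,1],"delta_pos":[0.052,0.1,0],"gripper":0},{"angular":[0,0,1],"delta_pos":[0.052,0.1,0],"gripper":0},{"angular":[0,0,1],"delta_pos":[0.052,0.1,0],"gripper":0},{"angular":[0,0,1],"delta_pos":[0.052,0.1,0],"gripper":0},{"angular":[0,0,1],"delta_pos":[0.052,0.1,0],"gripper":0},{"angular":[0,0,1],"delta_pos":[0.052,0.1,0],"gripper":0},{"angular":[0,0,1],"delta_pos":[0.052,0.1,0],"gripper":0}]'; python3 -c "
from h import *
th=-.045-np.radians(45); xh=np.array([np.cos(th),np.sin(th)]); yh=np.array([-np.sin(th),np.cos(th)])
p=np.array([.536,-.3985])+.034*xh+.0195*yh
go((p[0],p[1],.061),th)
im=avg('scene',2).clip(0,255).astype(np.uint8)[:,:,::-1].copy()
cv2.imwrite('pics/scene18z.png',overlay(im,'scene',[],(0,0,0),0,S=6,roi=(185,315,180,275)))
"
```

```text
time: 37.62
tool_pos: [0.5741, -0.4099, 0.0612]
tool_rot: [-0.0, 0.914, -0.405, 0.001]
contact_force: [0.4, 1.3, 0.9]
gripper_width: -0.001
t 37.62 pos [ 0.5741 -0.4099  0.0612] psi -0.8335 F [0.4 1.3 0.9] w -0.001 | turn units [-0.01 -0.01 -0.04] | shift units now [-0.    0.03  0.01] after turn [-0.    0.03  0.01]
```

View pics/scene18z.png

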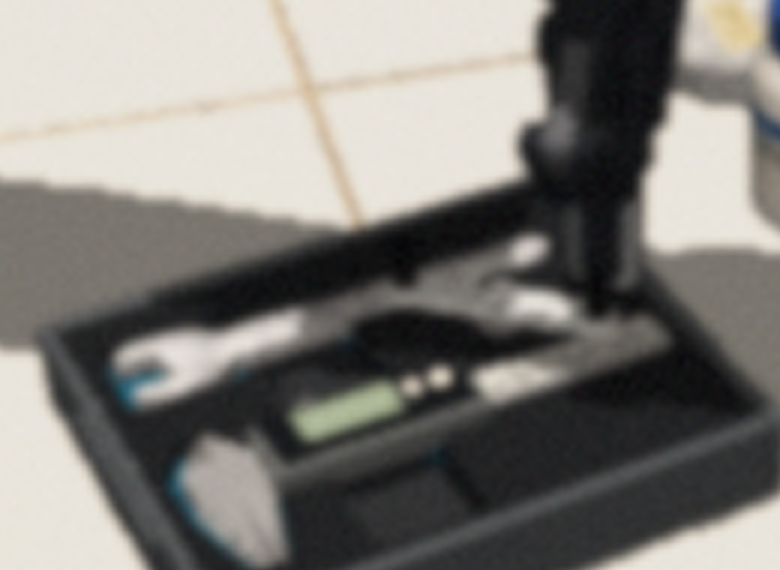

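Button is turning as planned. Continuing the swing.

```bash
python3 -m crank '[{"angular":[0,0,1],"delta_pos":[0.052,0.12,0],"gripper":0},{"angular":[0,0,1],"delta_pos":[0.052,0.1,0],"gripper":0},{"angular":[0,0,1],"delta_pos":[0.052,0.1,0],"gripper":0},{"angular":[0,0,1],"delta_pos":[0.052,0.1,0],"gripper":0},{"angular":[0,0,1],"delta_pos":[0.052,0.1,0],"gripper":0},{"angular":[0,0,1],"delta_pos":[0.052,0.1,0],"gripper":0},{"angular":[0,0,1],"delta_pos":[0.052,0.1,0],"gripper":0},{"angular":[0,0,1],"delta_pos":[0.052,0.1,0],"gripper":0},{"angular":[0,0,1],"delta_pos":[0.052,0.1,0],"gripper":0},{"angular":[0,0,0],"delta_pos":[0,0,0],"gripper":0}]'; python3 -c "
from h import *
th=-.045-np.radians(90); xh=np.array([np.cos(th),np.sin(th)]); yh=np.array([-np.sin(th),np.cos(th)])
p=np.array([.536,-.3985])+.034*xh+.0195*yh
go((p[0],p[1],.061),th)
im=avg('scene',2).clip(0,255).astype(np.uint8)[:,:,::-1].copy()
cv2.imwrite('pics/scene19z.png',overlay(im,'scene',[],(0,0,0),0,S=6,roi=(185,315,180,275)))
"
```

```text
time: 38.98
tool_pos: [0.5547, -0.433, 0.061]
tool_rot: [0.001, -0.692, 0.722, -0.001]
contact_force: [2.4, 1.5, 0.1]
gripper_width: 0.0
t 38.98 pos [ 0.5547 -0.433   0.061 ] psi -1.614 F [2.4 1.5 0.1] w 0.0 | turn units [-0.02 -0.    0.02] | shift units now [0.01 0.02 0.  ] after turn [0.01 0.02 0.  ]
```

View pics/scene19z.png

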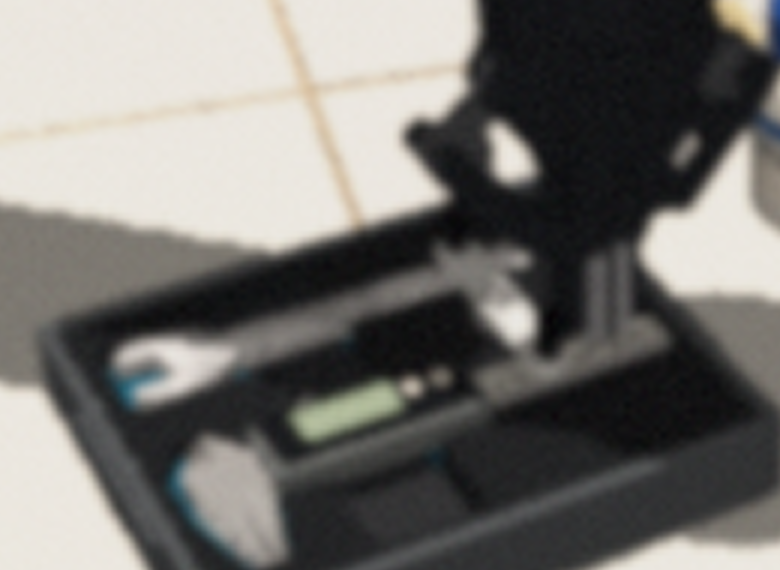

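```bash
python3 -m crank '[{"angular":[0,0,0],"delta_pos":[0,0.08,0],"gripper":0},{"angular":[0,0,0],"delta_pos":[0,0.06,0],"gripper":0},{"angular":[0,0,0],"delta_pos":[0,0,0],"gripper":0}]'
```

```text
time: 39.45
tool_pos: [0.5534, -0.4328, 0.0615]
tool_rot: [0.002, -0.691, 0.722, -0.004]
contact_force: [12.3, 0.1, -2.6]
gripper_width: -0.0
```

At the stop: 12 N with no further travel. Backing off sideways, lifting and clearing the view.

```bash
python3 -m crank '[{"angular":[0,0,0],"delta_pos":[0,-0.4,0],"gripper":0},{"angular":[0,0,0],"delta_pos":[0,0,-0.8],"gripper":0},{"angular":[0,0,0],"delta_pos":[0,0,-1],"gripper":0},{"angular":[0,0,0],"delta_pos":[0,0,-1],"gripper":0},{"angular":[0,0,0],"delta_pos":[0,0,-1],"gripper":0},{"angular":[0,0,0],"delta_pos":[1,0.6,-1],"gripper":0},{"angular":[0,0,0],"delta_pos":[1,1,0],"gripper":0},{"angular":[0,0,0],"delta_pos":[1,1,0],"gripper":0},{"angular":[0,0,0],"delta_pos":[1,1,0],"gripper":0},{"angular":[0,0,0],"delta_pos":[1,1,0],"gripper":0},{"angular":[0,0,0],"delta_pos":[1,1,0],"gripper":0},{"angular":[0,0,0],"delta_pos":[1,1,0],"gripper":0}]'
python3 -m crank '[{"angular":[0,0,0],"delta_pos":[1,1,0],"gripper":0},{"angular":[0,0,0],"delta_pos":[1,1,0],"gripper":0},{"angular":[0,0,0],"delta_pos":[1,0.5,0],"gripper":0},{"angular":[0,0,0],"delta_pos":[0,0,0],"gripper":0}]'
python3 -c "
from h import *
go((.57,-.37,.0615),-.045)
for c,roi in(('scene',(185,315,200,295)),('top',(220,350,190,310))):
    im=avg(c,3).clip(0,255).astype(np.uint8)[:,:,::-1].copy(); cv2.imwrite(f'pics/{c}20.png',im)
    g=(255*(im/255.)**.7).astype(np.uint8)
    cv2.imwrite(f'pics/{c}20z.png',overlay(g,c,[],(0,0,0),0,S=5,roi=roi))
"
```

```text
time: 40.95
tool_pos: [0.3526, -0.6354, 0.2066]
tool_rot: [-0.001, -0.691, 0.723, -0.0]
contact_force: [0.2, 1.0, 1.1]
gripper_width: -0.001
time: 41.45
tool_pos: [0.2728, -0.7225, 0.2061]
tool_rot: [-0.001, -0.69, 0.724, -0.0]
contact_force: [-0.0, -0.4, 0.4]
gripper_width: 0.003
t 41.45 pos [ 0.2728 -0.7225  0.2061] psi -1.6191 F [-0.  -0.4  0.4] w 0.003 | turn units [ 2.000e-02 -1.000e-02 -1.804e+01] | shift units now [-12.22  -9.33   4.79] after turn [  9.37 -12.18   4.82]
```

View pics/scene20z.png

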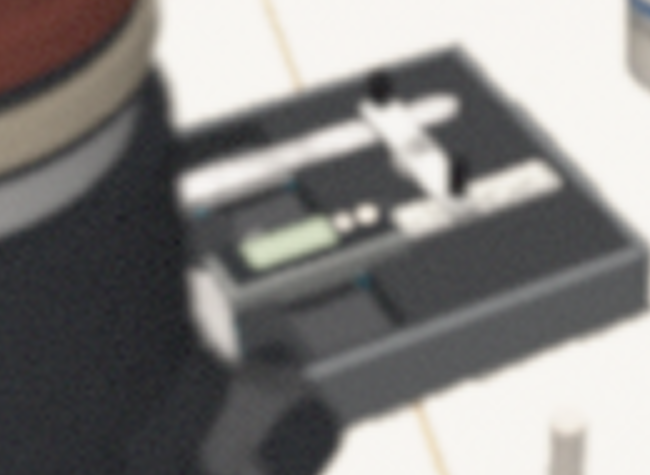

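View pics/top20z.png

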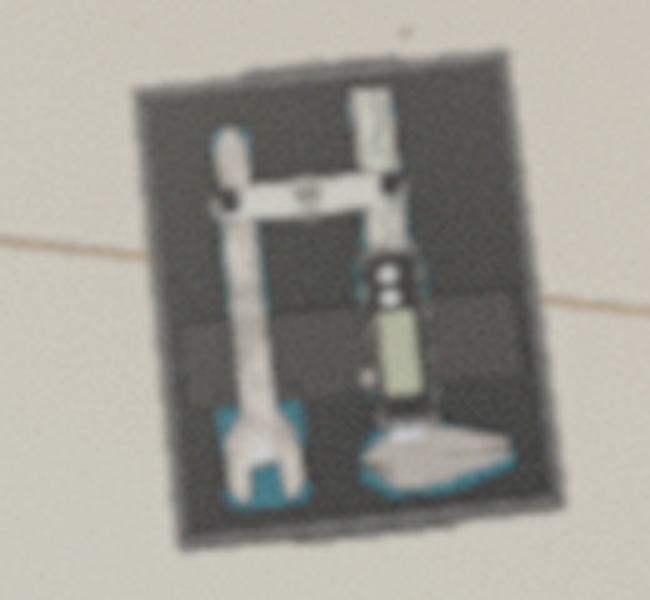

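```bash
python3 -c "
from h import *
a=cv2.imread('pics/top20.png').astype(float); b=cv2.imread('pics/top1.png').astype(float)
for n,(x,y) in dict(tin=(209,158),jar=(254,153),punch=(362,238)).items():
    print(n,cv2.phaseCorrelate(cv2.cvtColor(a[y-20:y+20,x-20:x+20].astype(np.float32),6),cv2.cvtColor(b[y-20:y+20,x-20:x+20].astype(np.float32),6))[0])
print(job_done())"
```

```text
tin (0.06268185746915833, -0.09013190122540493)
jar (-0.15407542514699912, -0.1008424607807008)
punch (-0.004471309929439116, 0.01065226339458647)
the job is handed in; nothing more can be done
None
```

The caliper and the spanner are both pressed home in their cutouts, and the turn-button lies across them against its stop. I handed the job in at about 42 s; it gives no verdict.

- **Seating:** I laid each tool in, pressed it at its grip point, then checked it with the shut fingertips over each pair of grips. The tip heights matched the home heights within about 0.1 mm:

| Tool | Over the -x grips | Over the +x grips |
|---|---|---|
| Caliper | housing top at 41 mm, 14.5 N | beam at 33 mm, 13 N |
| Spanner | head at 33 mm, 18 N | shank at 33 mm, 16 N |

- **Turn-button:** I swung it by the far post until it stopped moving at about 12 N. In the last top picture it lies square across both tools, within about 0.02 rad of the tray's cross direction.
- **Bystanders:** In the last top picture the tin, jar and punch moved by less than 0.2 pixel (about 0.4 mm). The gripper is shut, clear of the tray and touching nothing.
- **Disagreements:** The caliper sits about 1 mm towards +x of where I had measured its home, which is inside the limits. The network's spanner landmark was about 3 pixels off while I held the spanner. The outline fit agreed with the arm's own position, so I went with that.

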